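Sort clamps for the steriliser and lock the tray

ROBOT

A 7-joint arm with a two-finger parallel gripper is mounted at the origin on the work surface. World frame = base frame: x ahead of the robot, y to its left, z up, the work surface at z = 0. Lengths are in m, angles in degrees, forces in N, time in s.
With the tool pointing down it reaches from about 0.425 to 0.875 m from the base axis. Payload 4.7 kg.
Tool frame: the origin (TCP) lies at the very end of the fingers, on their centre line; the grasp point (between the pads) lies env.grip_point_offset behind it (env.grip_point_offset is the distance from the TCP to the grasp point, in m); z points along the fingers, y is the direction in which the jaws open and shut (so a half turn about z gives the same grasp; the last joint's range is limited). The gripper opens to 87 mm and grips with 3 to 60 N. Pads are 19 mm wide; open, the fingers measure 117 mm over their backs; the gripper's body (75 mm by 190 mm) begins 51 mm behind the grasp point.
Start: joints at [-64.28, 18.392, -4.016, 83.108, 1.295, 78.541, -3.26], TCP at [0.274, 0.59, 0.223] pointing down, gripper open.
Joint ranges: [-163.93, 163.93], [-17.29, 119.83], [-79.2, 71.16], [3.27, 140.29], [-89.18, 269.18], [5.43, 117.66], [-154.24, 154.24]. Speed limits (degrees/s): [147.25, 147.25, 180, 180, 180, 180, 180].

INTERFACE

Orientations are given as [roll, pitch, yaw] about the fixed x, y, z axes, in that order (R = Rz(yaw) Ry(pitch) Rx(roll)).
In Python, from cell import env gives the robot as it stands.
- The arm moves only by the tool send_rows, never from a script. Its argument "plan" is a list of rows, each a list of 7 numbers: the finger opening in mm, from 0 to 87, then the shift along the tool's x, y, z in mm, then the turn, a rotation vector about the tool's x, y, z in rad. A call has 1 to 12 rows; each row shifts and turns the commanded pose from where the row before left it, along the tool's axes as they then stand; what a row does not reach is not made up. A row lasts 1/10 s, in which the tool goes at most 50 mm and 8.59 degrees, less where a joint would pass 70% of its speed; a pose out of reach is approached as far as the arm can. A call is refused whole if a number of a shift passes 50 or a number of a turn 0.15, either way. A call with a gripper value outside its range is refused whole. The fingers move at their own pace and stop on an object; "grip_force" is the grip in N (left out, the last holds). Time passes only in rows, so rows that do not move let the fingers close. It gives the time, the measured TCP pose, the force and the opening at its end, in the units of the state.
- env.get_obs(): the state, without advancing time (a new reading comes with each control period).
- env.read_camera(name): name is "side" or "top" or "wrist"; returns the picture (400x640x3 uint8, red, green, blue); there is no depth.
- env.get_calibration(name): a dict with "fx", "fy", "cx", "cy" (pixels), "extrinsics" (4x4, takes a point from camera to world coordinates). Camera axes: x right, y down, z forward; pixel columns grow to the right and rows downward; lengths in m; the calibration is good to about 2 mm. A picture is of the moment at which its call begins: read the wrist's pose just before it. get_calibration takes no time and is no camera call; for the wrist camera it gives the pose at the moment of the call.
- env.sign_off(): hands the job in, once; it reports no verdict.
Trained networks look in the newest picture that a camera, given by its name, has taken for a name from the list of things; names that differ only in an ending like _2 or _b are one class to them, and where a whole thing is asked for, a point or a joint stands for the part that bears it (a point fixed in the world has none). Each returns a list of dicts, best first, with "confidence" (0 to 1); they miss things now and then, are a little off and sometimes report something else, mostly with a low value. They report only what shows in the picture. A call takes as long as a camera call.
- env.regions_of(camera, query): "region" (400x640 bool, what is visible of it) and "rect" ([left, top, right, bottom] in pixels, round what is visible of it).
The state is a dict: "time_s": time; "qpos": joint angles; "joint_velocities": joint speeds; "effort": joint torques, N m; "tool_pos": TCP position; "tool_rot": TCP orientation; "force": force on the tool from outside, world axes, zero at the start; "wrist_torque": the same for the moment, N m; "grip_width": finger opening in m.
Only numpy, scipy, OpenCV 4.12 (cv2) and the standard library are available. Lean on these libraries where they do the work, as an engineer would, in place of code of your own. Each camera call takes 0.05 s, during which the arm holds its last target. There are 200 camera calls.

TASK

Load the steriliser: lay every clamp whose jaws are open flat in the steel tray and every clamp that is ratcheted shut flat in the plain white bin, without opening or closing any of them. When all are sorted, lower the retaining bar's keyholes over the two studs of the steel tray and slide it along until it stops, fully home. Do not disturb the tip box, the tube rack or the pipette.

Things in the scene. Friction and masses are not known exactly. Their poses are not given: they have to be found in the camera images.
- clamp_a: steel clamp (hemostat) 105 mm long, 45 g, lying flat, or absent (None). Origin: on the pivot axis at the underside; x to the jaw tips 36 mm off; two finger rings, 22 mm across, centred 58 mm off towards -x, 12 mm either side of the middle line when shut; z up. Round the pivot a box lock 20 mm (x) x 16 mm (y) x 10 mm high: grip here, closing along y; the rest is 6 mm high.
- clamp_a_jaw (a joint): opening angle of this clamp's jaws, rad: near 0 = ratcheted shut, jaws and rings together; 0.3 to 0.4 = open (tips some 13 mm apart, the ring on the -y side swung out by some 20 mm). Stiff: it stays as it is unless forced.
- clamp_b: steel clamp (hemostat) 105 mm long, 45 g, lying flat, or absent (None). Origin: on the pivot axis at the underside; x to the jaw tips 36 mm off; two finger rings, 22 mm across, centred 58 mm off towards -x, 12 mm either side of the middle line when shut; z up. Round the pivot a box lock 20 mm (x) x 16 mm (y) x 10 mm high: grip here, closing along y; the rest is 6 mm high.
- clamp_b_jaw (a joint): opening angle of this clamp's jaws, rad: near 0 = ratcheted shut, jaws and rings together; 0.3 to 0.4 = open (tips some 13 mm apart, the ring on the -y side swung out by some 20 mm). Stiff: it stays as it is unless forced.
- clamp_c: steel clamp (hemostat) 105 mm long, 45 g, lying flat, or absent (None). Origin: on the pivot axis at the underside; x to the jaw tips 36 mm off; two finger rings, 22 mm across, centred 58 mm off towards -x, 12 mm either side of the middle line when shut; z up. Round the pivot a box lock 20 mm (x) x 16 mm (y) x 10 mm high: grip here, closing along y; the rest is 6 mm high.
- clamp_c_jaw (a joint): opening angle of this clamp's jaws, rad: near 0 = ratcheted shut, jaws and rings together; 0.3 to 0.4 = open (tips some 13 mm apart, the ring on the -y side swung out by some 20 mm). Stiff: it stays as it is unless forced.
- clamp_d: steel clamp (hemostat) 105 mm long, 45 g, lying flat, or absent (None). Origin: on the pivot axis at the underside; x to the jaw tips 36 mm off; two finger rings, 22 mm across, centred 58 mm off towards -x, 12 mm either side of the middle line when shut; z up. Round the pivot a box lock 20 mm (x) x 16 mm (y) x 10 mm high: grip here, closing along y; the rest is 6 mm high.
- clamp_d_jaw (a joint): opening angle of this clamp's jaws, rad: near 0 = ratcheted shut, jaws and rings together; 0.3 to 0.4 = open (tips some 13 mm apart, the ring on the -y side swung out by some 20 mm). Stiff: it stays as it is unless forced.
- clamp_e: steel clamp (hemostat) 105 mm long, 45 g, lying flat, or absent (None). Origin: on the pivot axis at the underside; x to the jaw tips 36 mm off; two finger rings, 22 mm across, centred 58 mm off towards -x, 12 mm either side of the middle line when shut; z up. Round the pivot a box lock 20 mm (x) x 16 mm (y) x 10 mm high: grip here, closing along y; the rest is 6 mm high.
- clamp_e_jaw (a joint): opening angle of this clamp's jaws, rad: near 0 = ratcheted shut, jaws and rings together; 0.3 to 0.4 = open (tips some 13 mm apart, the ring on the -y side swung out by some 20 mm). Stiff: it stays as it is unless forced.
- clamp_f: steel clamp (hemostat) 105 mm long, 45 g, lying flat, or absent (None). Origin: on the pivot axis at the underside; x to the jaw tips 36 mm off; two finger rings, 22 mm across, centred 58 mm off towards -x, 12 mm either side of the middle line when shut; z up. Round the pivot a box lock 20 mm (x) x 16 mm (y) x 10 mm high: grip here, closing along y; the rest is 6 mm high.
- clamp_f_jaw (a joint): opening angle of this clamp's jaws, rad: near 0 = ratcheted shut, jaws and rings together; 0.3 to 0.4 = open (tips some 13 mm apart, the ring on the -y side swung out by some 20 mm). Stiff: it stays as it is unless forced.
- tray: stainless steriliser tray, fixed; perforated floor 145 mm (x) by 230 mm (y) inside, 3 mm thick; walls 3 mm thick, 38 mm high. Origin: centre of its underside, on the bench. Outside each end, at y = +-0.1305, a ledge block 60 mm (x) by 26 mm (y), top 42 mm above the bench, carries one headed stud.
- stud_1 (a point): foot of the headed stud on the tray's +y ledge, 42 mm above the bench at tray (0, +0.130): shank 5 mm in diameter and 6.5 mm tall, then a round bevelled head 11 mm across and 3.8 mm high
- stud_2 (a point): the same on the -y ledge, tray (0, -0.130)
- bin: plain white plastic bin without studs, fixed to the bench; outside 150 mm (x) by 206 mm (y) by 34 mm high, walls and floor 3 mm. Origin: centre of its underside on the bench.
- bar: aluminium retaining bar, 36 mm wide (x), 308 mm long (y from -0.146 to +0.162), 4 mm thick, about 160 g, with a keyhole near each end. Origin: on its underside, below the centre of the handle. Handle: upright black fin 12 mm thick (x), 50 mm long (y), from 4 to 31 mm above the underside. Fits the tray either way round.
- lock_1 (a point): on the bar's underside at bar (0, +0.130): stud axis when this keyhole is fully home. The keyhole: square entry 15 mm wide centred at bar y = +0.146, passes a stud head; from it a slot 7.5 mm wide runs towards -y, ending at y = +0.1275. With entries down over the studs and the bar flat on both ledges, the bar slides 16 mm in its own +y direction until it stops
- lock_2 (a point): the same for the other keyhole, bar (0, -0.130); entry centred at bar y = -0.114, slot running towards -y as well, ending at y = -0.1325
- tip_box: bystander: box of yellow pipette tips, 122 x 86 x 65 mm, origin at the centre of its underside
- tube_rack: bystander: low white rack of small glass tubes, 80 x 170 x 46 mm, origin at the centre of its underside
- pipette: bystander: hand pipette lying on the bench, 240 mm long along its x, 26 mm wide, 22 mm high, origin under the middle of its handle

How it is judged:
By the outcome, as a careful person would: the job done as asked, in the order asked, and still so for the second after the job is handed in, with the robot touching nothing.
Of clamp_a, clamp_b, clamp_c, clamp_d, clamp_e, clamp_f only 4 to 6 are there at a start; the rules pass over those that are not, and their reading is None.
At some moment in a run one of clamp_a, clamp_b, clamp_c, clamp_d, clamp_e, clamp_f may be knocked a few centimetres aside while the robot is not near it.
Once in a run the grip may slacken for a moment while it holds something.
It also fails if it takes over 210 s, if anything falls off the work surface, if the arm or the gripper's body presses on something with over 40 N, if the wrist force passes 120 N, or if a joint passes its speed limit or range.

## Working session

There is one attempt and no reset: what is moved stays moved. The work goes in short steps, Python scripts to look and compute and a tool call to move; the robot and the scene stay as the last step left them, time stands still between calls to the robot, and variables do not carry over. Pictures are saved under pics/ and viewed, about 12 in all and at most 16, crops included, and the job is handed in when it is done.

Besides the shell and the picture viewer there is one more tool, called after "Request:" as name(argument=value, ...), one argument or row to a line, values as JSON. send_rows: Moves the arm, as the interface text tells. Its arguments: {"type":"object","properties":{"plan":{"type":"array"},"grip_force":{"type":"number"}},"required":["plan"]}

```bash
mkdir -p pics; ls; python3 - <<'E'
from cell import env
import cv2
print(env.get_obs(), env.grip_point_offset)
for n in("top","side"):
    im=env.read_camera(n); cv2.imwrite(f"pics/{n}0.png",im[:,:,::-1])
    print(n,env.get_calibration(n))
    for q in("clamp_a","tray","bin","bar","tip_box","tube_rack","pipette"):
        for r in env.regions_of(n,q): print(n,q,r["rect"],round(r["confidence"],2))
E
```

```text
pics
{'time_s': 0.0, 'qpos': array([-64.28185799,  18.43949237,  -4.01515437,  83.17398574,
         1.29663385,  78.54227807,  -3.25957943]), 'joint_velocities': array([ 0.14435562,  0.05182073, -0.05189674, -0.11300221,  0.01034799,
       -0.00375051, -0.06746117]), 'effort': array([-3.00619658e-04, -4.91292787e+01, -4.04091440e-01, -3.12537181e+01,
       -6.39034552e-02,  4.36263601e-02,  1.81411397e-04]), 'tool_pos': array([0.27360447, 0.58899736, 0.22146461]), 'tool_rot': array([-1.79889578e+02,  7.51053926e-03,  1.55091983e+02]), 'force': array([-0.19391471,  0.1793884 ,  0.51205472]), 'wrist_torque': array([-0.00144462, -0.03481193, -0.05006346]), 'grip_width': 0.08717466379496652} 0.0187
top {'fx': 412.7120364305163, 'fy': 412.7120364305163, 'cx': 328.2141133113469, 'cy': 192.5551352598606, 'extrinsics': array([[ 0.02239242, -0.99439391,  0.10334081,  0.47645734],
       [-0.999529  , -0.02443725, -0.0185636 ,  0.01696402],
       [ 0.0209849 , -0.10287645, -0.99447276,  1.22107521],
       [ 0.        ,  0.        ,  0.        ,  1.        ]])}
top clamp_a [316.4, 153.5, 3
[... 1009 characters left out ...]
        ,  0.        ,  0.        ,  1.        ]])}
side clamp_a [288.5, 212.9, 317.3, 225.5] 0.68
side clamp_a [316.8, 230.2, 338.2, 243.2] 0.66
side clamp_a [297.6, 183.9, 321.7, 195.9] 0.47
side clamp_a [325.3, 201.4, 339.8, 217.3] 0.46
side clamp_a [329.0, 246.5, 433.7, 331.7] 0.24
side tray [326.9, 244.7, 430.9, 334.4] 0.66
side bin [212.1, 152.8, 275.2, 194.1] 0.74
side bar [241.9, 203.3, 303.0, 259.2] 0.76
side tip_box [261.5, 141.8, 296.3, 166.0] 0.58
side tube_rack [392.3, 236.0, 457.0, 277.9] 0.96
side pipette [323.5, 245.0, 430.6, 333.0] 0.74
side pipette [342.4, 170.8, 373.3, 199.9] 0.52
side pipette [210.7, 152.6, 272.9, 195.5] 0.47
side pipette [365.9, 215.5, 371.2, 235.4] 0.34
```

```bash
cat > h.py <<'E'
from cell import env
import numpy as np, cv2
from scipy.spatial.transform import Rotation as R
def pix(cal,u,v,z):
    T=cal["extrinsics"]; d=T[:3,:3]@np.array([(u-cal["cx"])/cal["fx"],(v-cal["cy"])/cal["fy"],1.]); o=T[:3,3]
    return (o+d*(z-o[2])/d[2])
def proj(cal,p):
    T=cal["extrinsics"]; c=T[:3,:3].T@(np.asarray(p,float)-T[:3,3]); return np.array([cal["fx"]*c[0]/c[2]+cal["cx"],cal["fy"]*c[1]/c[2]+cal["cy"]])
def rectify(im,cal,x0,x1,y0,y1,z,ppm):
    """top view warp: image column along -y, row along -x ; ppm px per m"""
    W=int((y1-y0)*ppm);H=int((x1-x0)*ppm)
    w=np.array([[x1,y1],[x1,y0],[x0,y0],[x0,y1]])
    s=np.float32([proj(cal,[a,b,z]) for a,b in w]); d=np.float32([[0,0],[W,0],[W,H],[0,H]])
    return cv2.warpPerspective(im,cv2.getPerspectiveTransform(s,d),(W,H),flags=cv2.INTER_CUBIC)
E
python3 - <<'E'
from h import *
im=cv2.imread("pics/top0.png"); cv2.imwrite("pics/t1.png",cv2.resize(im[100:280,140:520],None,fx=2.1,fy=2.1,interpolation=cv2.INTER_CUBIC))
c=env.get_calibration("top")
for n,u,v,z in [("c1",329,171,0),("c2",280,170,0),("c3",283,216,0),("c4",320,214,0),("c5",372,217,0),("c6",380,169,0),("tray",454,228,.03),("bin",198,219,.03),("bar",318,251,.0)]: print(n,pix(c,u,v,z).round(3))
w=env.get_calibration("wrist");o=env.get_obs();Rt=R.from_euler("xyz",o["tool_rot"],degrees=True).as_matrix()
print(w["fx"],w["cx"],w["cy"]); E=w["extrinsics"]; print((Rt.T@E[:3,:3]).round(3),(Rt.T@(E[:3,3]-o["tool_pos"])).round(4))
E
```

```text
c1 [ 0.668 -0.007  0.   ]
c2 [0.667 0.14  0.   ]
c3 [0.531 0.126 0.   ]
c4 [0.539 0.017 0.   ]
c5 [ 0.534 -0.137  0.   ]
c6 [ 0.678 -0.16   0.   ]
tray [ 0.506 -0.372  0.03 ]
bin [0.515 0.366 0.03 ]
bar [0.43 0.02 0.  ]
322.68653952640386 321.8563565153916 202.30640985828256
[[ 0.001 -0.97  -0.242]
 [ 1.     0.001  0.   ]
 [-0.    -0.242  0.97 ]] [ 0.065   0.0003 -0.1626]
```

View pics/t1.png

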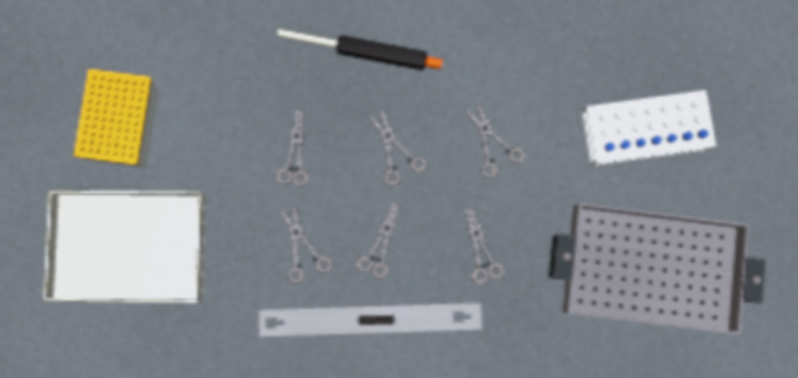

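The top view shows a row of three clamps at crop (297,145), (390,145) and (485,130), and a second row at (300,245), (385,240) and (478,240). The bar's entries are on the left, so its +y points roughly to world +y. The steel tray is on the right and the bin on the left. Next I look from above with the wrist camera.

Request:
send_rows(
  plan=[
    [87, 0, 0, 0, 0, 0, -0.145],
    [87, 0, 0, 0, 0, 0, -0.145],
    [87, 0, 0, 0, 0, 0, -0.145],
    [87, -20, -42, -3, 0, 0, 0],
    [87, -20, -42, -3, 0, 0, 0],
    [87, -20, -42, -3, 0, 0, 0],
    [87, -20, -42, -3, 0, 0, 0],
    [87, -20, -42, -3, 0, 0, 0],
    [87, -20, -42, -3, 0, 0, 0],
    [87, -20, -42, -3, 0, 0, 0],
    [87, -20, -42, -3, 0, 0, 0],
    [87, -20, -42, -3, 0, 0, 0],
  ],
)

```text
time_s: 2.0
tool_pos: [0.4545, 0.2098, 0.2501]
tool_rot: [180.0, 0.1, -180.0]
force: [0.8, -0.8, -0.1]
grip_width: 0.087
```

Request:
send_rows(
  plan=[
    [87, -20, -42, -3, 0, 0, 0],
    [87, -20, -42, -3, 0, 0, 0],
    [87, -20, -42, -3, 0, 0, 0],
    [87, -20, -42, -3, 0, 0, 0],
    [87, -20, -42, -3, 0, 0, 0],
    [87, 0, 0, 0, 0, 0, 0],
    [87, 0, 0, 0, 0, 0, 0],
    [87, 0, 0, 0, 0, 0, 0],
  ],
)

```text
time_s: 2.8
tool_pos: [0.5536, 0.0031, 0.2644]
tool_rot: [179.9, -0.0, -179.9]
force: [-1.1, 0.6, -0.4]
grip_width: 0.0869
```

```bash
python3 - <<'E'
from h import *
o=env.get_obs(); print(o["tool_pos"],o["tool_rot"],o["time_s"])
c=env.get_calibration("wrist"); im=env.read_camera("wrist"); np.save("pics/w1.npy",im); np.savez("pics/w1cal.npz",**c)
r=rectify(im[:,:,::-1].copy(),c,.46,.74,-.2,.2,.003,1950); cv2.imwrite("pics/w1.png",r); print(r.shape)
for q in("clamp_a","bar"):
    for d in env.regions_of("wrist",q):
        m=d["region"]; v,u=np.nonzero(m); P=np.array([pix(c,a,b,.003)[:2] for a,b in zip(u,v)]); print(q,round(d["confidence"],2),np.round(d["rect"]),P.mean(0).round(3),P.min(0).round(3),P.max(0).round(3))
E
```

```text
[0.55360138 0.00314997 0.26438085] [ 1.79948332e+02 -2.91447196e-02 -1.79878848e+02] 2.8
(546, 780, 3)
clamp_a 0.91 [288. 221. 340. 287.] [ 0.65  -0.015] [ 0.619 -0.048] [0.722 0.032]
clamp_a 0.8 [405. 219. 435. 287.] [0.629 0.143] [0.616 0.121] [0.719 0.163]
clamp_a 0.68 [385. 116. 435. 193.] [0.528 0.124] [0.48  0.082] [0.582 0.154]
clamp_a 0.6 [187. 229. 252. 298.] [ 0.695 -0.139] [ 0.636 -0.186] [ 0.739 -0.105]
clamp_a 0.58 [195. 120. 243. 200.] [ 0.527 -0.129] [ 0.484 -0.16 ] [ 0.589 -0.105]
clamp_a 0.5 [  0.  70. 149. 212.] [ 0.517 -0.326] [ 0.431 -0.431] [ 0.606 -0.222]
bar 0.96 [213.  47. 466.  94.] [0.43  0.026] [ 0.404 -0.129] [0.455 0.18 ]
bar 0.25 [512.  87. 640. 214.] [0.525 0.339] [0.444 0.259] [0.608 0.436]
```

View pics/w1.png

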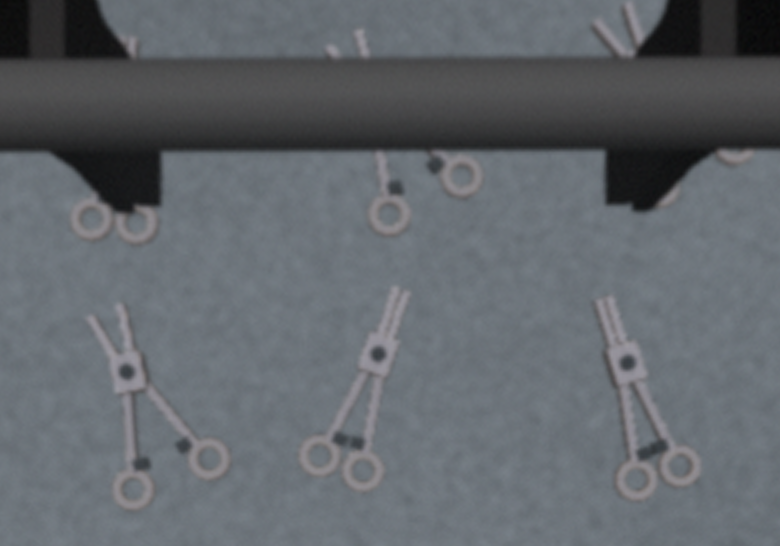

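Front row: left clamp open (rings at 133,490 and 209,459), middle and right shut. The gripper hides the back row, so I shift forward.

Request:
send_rows(
  plan=[
    [87, -45, 0, 0, 0, 0, 0],
    [87, -45, 0, 0, 0, 0, 0],
    [87, -45, 0, 0, 0, 0, 0],
    [87, 0, 0, 0, 0, 0, 0],
    [87, 0, 0, 0, 0, 0, 0],
    [87, 0, 0, 0, 0, 0, 0],
  ],
)

```text
time_s: 3.55
tool_pos: [0.6882, 0.002, 0.265]
tool_rot: [180.0, 0.0, -180.0]
force: [-0.5, 0.2, 0.5]
grip_width: 0.0868
```

```bash
python3 - <<'E'
from h import *
o=env.get_obs(); print(o["tool_pos"],o["tool_rot"],o["time_s"])
c=env.get_calibration("wrist"); im=env.read_camera("wrist"); np.save("pics/w2.npy",im); np.savez("pics/w2cal.npz",**c)
r=rectify(im[:,:,::-1].copy(),c,.47,.75,-.2,.2,.006,1950); cv2.imwrite("pics/w2.png",r)
c1=dict(np.load("pics/w1cal.npz")); print(c1["extrinsics"][:3,3],c["extrinsics"][:3,3])
E
```

```text
[0.68822307 0.00202003 0.26502463] [ 1.79980415e+02  1.16281575e-03 -1.79952766e+02] 3.55
[0.48874863 0.00288838 0.4270484 ] [0.62328157 0.00198109 0.4276365 ]
```

View pics/w2.png

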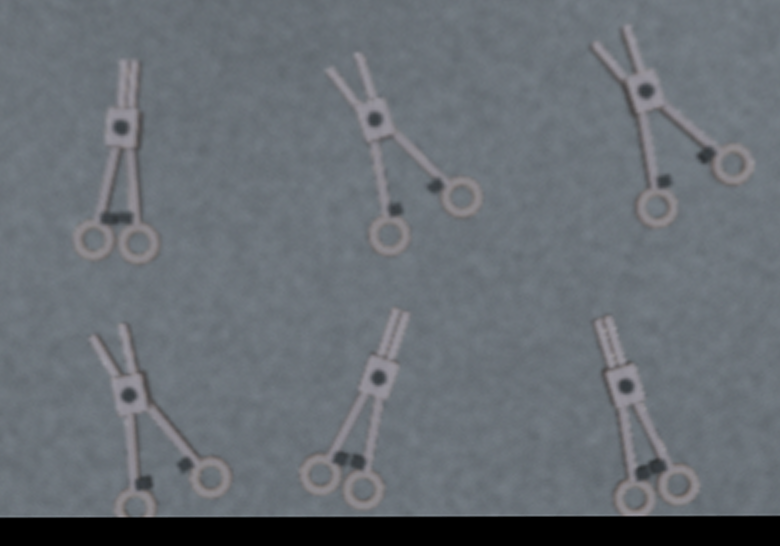

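All six are visible. Open: back-middle (375,118), back-right (645,91) and front-left (129,395). Shut: back-left (121,127), front-middle (378,377) and front-right (626,386).

```bash
python3 - <<'E'
from h import *
C=np.array([.62328,.00198]);h=.42764
def w(p,z):
    q=np.array([.75-p[1]/1950,.2-p[0]/1950]); return C+(q-C)*(h-z)/(h-.006)
D={"BL s":((121,127),(93,240),(139,243)),"BM o":((375,118),(389,235)),"BR o":((645,91),(657,207)),"FL o":((129,395),(135,507)),"FM s":((378,377),(320,474),(363,489)),"FR s":((626,386),(635,497),(678,485))}
for k,v in D.items():
    p=w(v[0],.010)
    if len(v)==3: d=p-(w(v[1],.006)+w(v[2],.006))/2; a=np.degrees(np.arctan2(d[1],d[0]))
    else: d=p-w(v[1],.006); a=np.degrees(np.arctan2(d[1],d[0])+np.arctan2(12,58))
    print(k,p.round(4),"yaw",a.round(1),np.linalg.norm(d).round(4))
E
```

```text
BL s [0.6843 0.1367] yaw -3.8 0.0583
BM o [0.6889 0.0076] yaw 18.5 0.0598
BR o [ 0.7026 -0.1295] yaw 18.9 0.0592
FL o [0.5482 0.1326] yaw 13.5 0.0582
FM s [0.5573 0.0061] yaw -19.1 0.0574
FR s [ 0.5527 -0.1199] yaw 17.1 0.0571
```

Request:
send_rows(
  plan=[
    [40, -4, -33, 25, 0, 0, 0],
    [40, -4, -33, 25, 0, 0, 0],
    [40, -3, -33, 25, 0, 0, 0],
    [40, -3, -32, 25, 0, 0, 0],
    [40, 0, 0, 30, 0, 0, -0.11],
    [40, 0, 0, 30, 0, 0, -0.11],
    [40, 0, 0, 25, 0, 0, -0.11],
    [40, 0, 0, 0, 0, 0, 0],
    [40, 0, 0, 0, 0, 0, 0],
    [40, 0, 0, 0, 0, 0, 0],
  ],
)

```text
time_s: 4.6
tool_pos: [0.7043, -0.1295, 0.0827]
tool_rot: [-179.9, 0.2, -161.2]
force: [0.7, 0.6, -0.3]
grip_width: 0.0399
```

```bash
cat >> h.py <<'E'
def to(x,y,z,yaw):
    """remaining move in tool axes as they stand (mm), and turn about tool z (rad), tool down"""
    o=env.get_obs(); Rt=R.from_euler("xyz",o["tool_rot"],degrees=True)
    d=Rt.inv().apply(np.array([x,y,z])-o["tool_pos"])*1000
    t=R.from_euler("xyz",[180,0,yaw],degrees=True); rv=(Rt.inv()*t).as_rotvec()
    print("t",round(o["time_s"],2),"pos",o["tool_pos"].round(4),"rot",o["tool_rot"].round(1),"w",round(o["grip_width"],4),"shift",d.round(1),"turn",rv.round(3))
E
python3 -c "
from h import *
to(.7026,-.1295,.003,198.9)"
```

```text
t 4.6 pos [ 0.7043 -0.1295  0.0827] rot [-179.9    0.2 -161.2] w 0.0399 shift [ 1.9  0.7 79.7] turn [-0.002  0.004 -0.001]
```

Request:
send_rows(
  plan=[
    [40, 2, 1, 30, 0, 0, 0],
    [40, 0, 0, 30, 0, 0, 0],
    [40, 0, 0, 15, 0, 0, 0],
    [40, 0, 0, 4, 0, 0, 0],
    [40, 0, 0, 0, 0, 0, 0],
    [40, 0, 0, 0, 0, 0, 0],
    [8, 0, 0, 0, 0, 0, 0],
    [8, 0, 0, 0, 0, 0, 0],
    [8, 0, 0, 0, 0, 0, 0],
    [8, 0, 0, 0, 0, 0, 0],
    [8, 0, 0, 0, 0, 0, 0],
  ],
  grip_force=25,
)

```text
time_s: 5.7
tool_pos: [0.701, -0.1291, 0.0009]
tool_rot: [-180.0, 0.0, -161.1]
force: [-1.2, 0.3, 0.8]
grip_width: 0.0164
```

Request:
send_rows(
  plan=[
    [8, 0, 0, -20, 0, 0, 0],
    [8, 0, 0, -45, 0, 0, 0],
    [8, 0, 0, -45, 0, 0, 0.142],
    [8, 0, 0, -45, 0, 0, 0.142],
    [8, 0, 0, -45, 0, 0, 0.142],
    [8, 23, -34, 0, 0, 0, 0],
    [8, 23, -34, 0, 0, 0, 0],
    [8, 23, -34, 0, 0, 0, 0],
    [8, 23, -34, 0, 0, 0, 0],
    [8, 23, -34, 0, 0, 0, 0],
    [8, 22, -34, 0, 0, 0, 0],
    [8, 22, -33, 0, 0, 0, 0],
  ],
)

```text
time_s: 6.9
tool_pos: [0.5184, -0.351, 0.2005]
tool_rot: [180.0, 0.0, 174.5]
force: [-0.2, -1.3, -0.2]
grip_width: 0.0162
```

Request:
send_rows(
  plan=[
    [8, 0, 0, 0, 0, 0, 0],
    [8, 0, 0, 0, 0, 0, 0],
    [8, 0, 0, 0, 0, 0, 0],
  ],
)

```text
time_s: 7.2
tool_pos: [0.5208, -0.3483, 0.2003]
tool_rot: [179.9, 0.0, 174.6]
force: [-0.3, 0.3, -0.6]
grip_width: 0.0162
```

```bash
python3 - <<'E'
from h import *
o=env.get_obs(); print(o["tool_pos"],o["tool_rot"],o["time_s"],o["grip_width"])
c=env.get_calibration("wrist"); im=env.read_camera("wrist"); np.savez("pics/w3cal.npz",**c)
print(c["extrinsics"][:3,3])
im=im[:,:,::-1].copy(); cv2.imwrite("pics/w3raw.png",im)
r=rectify(im,c,.37,.63,-.57,-.17,.042,1950); cv2.imwrite("pics/w3.png",r); print(r.shape)
E
```

```text
[ 0.5208491  -0.34831379  0.2003104 ] [1.79932619e+02 1.70133534e-02 1.74620431e+02] 7.2 0.01616926611781757
[ 0.45611847 -0.34234117  0.3629154 ]
(507, 779, 3)
```

View pics/w3.png

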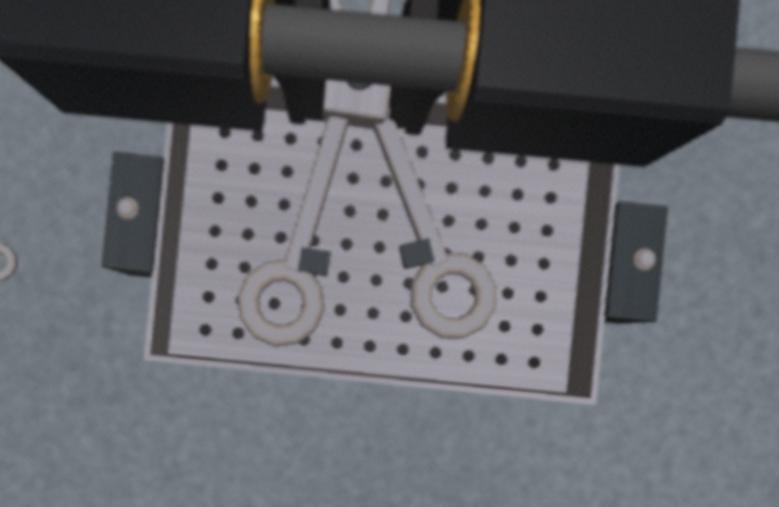

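Stud heads at (127,208) and (645,259) put the tray centre at about (0.509, -0.367) with yaw -5.6°. The clamp is held straight.

```bash
python3 -c "
from h import *
to(.5184,-.4305,.0045,174.4)"
```

```text
t 7.25 pos [ 0.5211 -0.348   0.2002] rot [179.9   0.  174.7] w 0.016 shift [ -4.9 -82.6 195.7] turn [0.001 0.    0.005]
```

Request:
send_rows(
  plan=[
    [8, -2, -40, 20, 0, 0, 0.005],
    [8, -3, -42, 35, 0, 0, 0],
    [8, 0, 0, 45, 0, 0, 0],
    [8, 0, 0, 45, 0, 0, 0],
    [8, 0, 0, 25, 0, 0, 0],
    [8, 0, 0, 10, 0, 0, 0],
    [8, 0, 0, 0, 0, 0, 0],
    [8, 0, 0, 0, 0, 0, 0],
    [8, 0, 0, 0, 0, 0, 0],
  ],
)

```text
time_s: 8.15
tool_pos: [0.5185, -0.4291, 0.0259]
tool_rot: [-179.9, 0.2, 174.3]
force: [-0.9, -0.6, 0.4]
grip_width: 0.016
```

Request:
send_rows(
  plan=[
    [8, 0, -1, 10, 0, 0, 0],
    [8, 0, 0, 5, 0, 0, 0],
    [8, 0, 0, 0, 0, 0, 0],
    [8, 0, 0, 0, 0, 0, 0],
    [8, 0, 0, 0, 0, 0, 0],
    [8, 0, 0, 0, 0, 0, 0],
  ],
)

```text
time_s: 8.75
tool_pos: [0.5169, -0.4293, 0.0088]
tool_rot: [-180.0, 0.0, 174.2]
force: [-0.0, 0.4, -1.5]
grip_width: 0.0162
```

Request:
send_rows(
  plan=[
    [8, 0, 0, 3, 0, 0, 0],
    [8, 0, 0, 2, 0, 0, 0],
    [8, 0, 0, 0, 0, 0, 0],
    [8, 0, 0, 0, 0, 0, 0],
    [26, 0, 0, 0, 0, 0, 0],
    [26, 0, 0, 0, 0, 0, 0],
    [26, 0, 0, 0, 0, 0, 0],
    [26, 0, 0, -20, 0, 0, 0],
    [26, 0, 0, -45, 0, 0, 0],
    [26, 0, 0, -50, 0, 0, 0],
  ],
)

```text
time_s: 9.75
tool_pos: [0.5156, -0.4281, 0.1177]
tool_rot: [179.9, -0.2, 174.2]
force: [0.8, -0.6, -0.4]
grip_width: 0.0261
```

```bash
python3 -c "
from h import *
to(.5527,-.1199,.1,197.1)
to(.6889,.0076,.1,198.5)"
```

```text
t 9.75 pos [ 0.5156 -0.4281  0.1177] rot [179.9  -0.2 174.2] w 0.0261 shift [ -6.  310.3  18.3] turn [ 0.003 -0.003 -0.399]
t 9.75 pos [ 0.5156 -0.4281  0.1177] rot [179.9  -0.2 174.2] w 0.0261 shift [-128.6  450.9   18.1] turn [ 0.003 -0.003 -0.424]
```

Request:
send_rows(
  plan=[
    [40, -13, 45, 0, 0, 0, 0],
    [40, -13, 45, 0, 0, 0, 0],
    [40, -13, 45, 0, 0, 0, 0],
    [40, -13, 45, 0, 0, 0, 0],
    [40, -13, 45, 0, 0, 0, 0],
    [40, -13, 45, 0, 0, 0, 0],
    [40, -13, 45, 0, 0, 0, 0],
    [40, -13, 45, 0, 0, 0, 0],
    [40, -13, 45, 0, 0, 0, -0.14],
    [40, -5, 23, 0, 0, 0, -0.14],
    [40, 0, 0, 0, 0, 0, -0.14],
  ],
)

```text
time_s: 10.85
tool_pos: [0.6786, -0.0071, 0.1177]
tool_rot: [179.8, 0.0, -160.9]
force: [-0.2, -0.2, -0.3]
grip_width: 0.0401
```

```bash
cat >> h.py <<'E'
def chk():
    c=env.get_calibration("top"); env.read_camera("top")
    for d in env.regions_of("top","clamp_a"):
        if d["confidence"]>.3: r=d["rect"]; print(np.round(r), pix(c,(r[0]+r[2])/2,(r[1]+r[3])/2,0)[:2].round(3),round(d["confidence"],2))
E
python3 -c "
from h import *
chk()
to(.6889,.0076,.0015,198.5)"
```

```text
[271. 154. 283. 181.] [0.675 0.148] 0.72
[463. 214. 484. 248.] [ 0.5   -0.438] 0.71
[364. 197. 379. 234.] [ 0.537 -0.136] 0.48
[274. 199. 298. 235.] [0.528 0.117] 0.45
t 10.95 pos [ 0.6779 -0.0135  0.1181] rot [ 180.    -0.  -161.6] w 0.0398 shift [-17.1  16.5 116.5] turn [ 0.    -0.001 -0.001]
```

Request:
send_rows(
  plan=[
    [40, -17, 16, 30, 0, 0, 0],
    [40, 0, 0, 30, 0, 0, 0],
    [40, 0, 0, 20, 0, 0, 0],
    [40, 0, 0, 0, 0, 0, 0],
    [40, 0, 0, 0, 0, 0, 0],
    [40, 0, 0, 0, 0, 0, 0],
  ],
)

```text
time_s: 11.55
tool_pos: [0.6903, 0.0048, 0.0405]
tool_rot: [-179.9, 0.2, -161.8]
force: [-0.1, -0.1, 0.1]
grip_width: 0.0402
```

```bash
python3 -c "
from h import *
to(.6889,.0076,.0015,198.5)"
```

```text
t 11.55 pos [0.6903 0.0048 0.0405] rot [-179.9    0.2 -161.8] w 0.0402 shift [ 0.6  3.2 39. ] turn [-0.001  0.003 -0.006]
```

Request:
send_rows(
  plan=[
    [40, 0, 3, 20, 0, 0, 0],
    [40, 0, 0, 15, 0, 0, 0],
    [40, 0, 0, 3, 0, 0, 0],
    [40, 0, 0, 0, 0, 0, 0],
    [40, 0, 0, 0, 0, 0, 0],
    [8, 0, 0, 0, 0, 0, 0],
    [8, 0, 0, 0, 0, 0, 0],
    [8, 0, 0, 0, 0, 0, 0],
    [8, 0, 0, 0, 0, 0, 0],
    [8, 0, 0, 0, 0, 0, 0],
  ],
  grip_force=25,
)

```text
time_s: 12.55
tool_pos: [0.6882, 0.0085, 0.0007]
tool_rot: [-180.0, 0.0, -161.7]
force: [0.1, -0.9, 0.2]
grip_width: 0.0157
```

Request:
send_rows(
  plan=[
    [8, 0, 0, -20, 0, 0, 0],
    [8, 0, 0, -45, 0, 0, 0],
    [8, 0, 0, -45, 0, 0, 0.14],
    [8, 0, 0, 0, 0, 0, 0.14],
    [8, 0, 0, 0, 0, 0, 0.14],
    [8, 14, -42, 0, 0, 0, 0],
    [8, 14, -42, 0, 0, 0, 0],
    [8, 14, -42, 0, 0, 0, 0],
    [8, 14, -42, 0, 0, 0, 0],
    [8, 14, -42, 0, 0, 0, 0],
    [8, 14, -42, 0, 0, 0, 0],
    [8, 14, -43, 0, 0, 0, 0],
  ],
)

```text
time_s: 13.75
tool_pos: [0.5602, -0.2763, 0.1107]
tool_rot: [180.0, 0.0, 174.3]
force: [0.6, -0.4, 0.4]
grip_width: 0.0163
```

Request:
send_rows(
  plan=[
    [8, 14, -43, 0, 0, 0, 0],
    [8, 14, -44, 0, 0, 0, 0],
    [8, 0, 0, 20, 0, 0, 0],
    [8, 0, 0, 0, 0, 0, 0],
    [8, 0, 0, 0, 0, 0, 0],
    [8, 0, 0, 0, 0, 0, 0],
  ],
)

```text
time_s: 14.35
tool_pos: [0.5259, -0.3573, 0.0911]
tool_rot: [180.0, 0.1, 174.4]
force: [0.9, -0.8, 0.6]
grip_width: 0.0161
```

```bash
python3 -c "
from h import *
to(.5254,-.3598,.0045,174.4)"
```

```text
t 14.35 pos [ 0.5259 -0.3573  0.0911] rot [1.800e+02 1.000e-01 1.744e+02] w 0.0161 shift [ 0.3 -2.6 86.6] turn [ 0.001  0.001 -0.   ]
```

Request:
send_rows(
  plan=[
    [8, 0, -2, 40, 0, 0, 0],
    [8, 0, 0, 30, 0, 0, 0],
    [8, 0, 0, 10, 0, 0, 0],
    [8, 0, 0, 4, 0, 0, 0],
    [8, 0, 0, 2, 0, 0, 0],
    [8, 0, 0, 0, 0, 0, 0],
    [8, 0, 0, 0, 0, 0, 0],
    [26, 0, 0, 0, 0, 0, 0],
    [26, 0, 0, 0, 0, 0, 0],
    [26, 0, 0, 0, 0, 0, 0],
  ],
)

```text
time_s: 15.35
tool_pos: [0.5244, -0.361, 0.005]
tool_rot: [-180.0, 0.0, 174.2]
force: [-0.6, 1.2, 0.1]
grip_width: 0.0251
```

Request:
send_rows(
  plan=[
    [26, 0, 0, -20, 0, 0, 0],
    [26, 0, 0, -40, 0, 0, 0],
    [26, 0, 0, -50, 0, 0, 0],
    [26, 0, 0, 0, 0, 0, 0],
  ],
)

```text
time_s: 15.75
tool_pos: [0.5279, -0.3642, 0.1224]
tool_rot: [-179.7, 0.7, 174.2]
force: [0.5, -1.0, -0.2]
grip_width: 0.026
```

```bash
python3 -c "
from h import *
to(.5482,.1326,.1,193.5)
chk()"
```

```text
t 15.75 pos [ 0.5279 -0.3642  0.1224] rot [-179.7    0.7  174.2] w 0.026 shift [ 30.2 496.4  19.5] turn [-0.007  0.011 -0.337]
[277. 204. 284. 234.] [0.521 0.132] 0.75
[313. 201. 328. 234.] [0.53  0.015] 0.72
[269. 157. 287. 186.] [0.664 0.146] 0.68
[441. 227. 460. 248.] [ 0.479 -0.371] 0.67
[362. 198. 377. 232.] [ 0.54  -0.131] 0.61
[462. 235. 484. 248.] [ 0.468 -0.438] 0.58
```

Request:
send_rows(
  plan=[
    [40, 3, 40, -20, 0, 0, 0],
    [40, 3, 40, -20, 0, 0, 0],
    [40, 3, 40, -20, 0, 0, 0],
    [40, 3, 40, -20, 0, 0, 0],
    [40, 3, 40, -20, 0, 0, 0],
    [40, 3, 40, -20, 0, 0, 0],
    [40, 3, 45, 0, 0, 0, 0],
    [40, 3, 45, 0, 0, 0, 0],
    [40, 3, 45, 0, 0, 0, 0],
    [40, -22, 45, 0, 0, 0, -0.1],
    [40, -22, 0, 0, 0, 0, 0],
    [40, -22, 0, 0, 0, 0, 0],
  ],
)

```text
time_s: 17.05
tool_pos: [0.6051, 0.0601, 0.2323]
tool_rot: [-180.0, -0.2, -179.8]
force: [0.6, -0.2, -0.1]
grip_width: 0.04
```

Request:
send_rows(
  plan=[
    [40, -25, 0, 0, 0, 0, 0],
    [40, -25, 0, 0, 0, 0, 0],
    [40, 0, 0, 0, 0, 0, 0],
    [40, 0, 0, 0, 0, 0, 0],
  ],
)

```text
time_s: 17.45
tool_pos: [0.6545, 0.0573, 0.2322]
tool_rot: [-179.9, -0.2, 179.9]
force: [-0.3, -0.4, 0.4]
grip_width: 0.0404
```

```bash
python3 - <<'E'
from h import *
to(.5482,.1326,.1,193.5)
c=env.get_calibration("wrist"); im=env.read_camera("wrist")[:,:,::-1].copy()
print(c["extrinsics"][:3,3])
cv2.imwrite("pics/w4.png",rectify(im,c,.45,.73,-.2,.2,.006,1950))
for d in env.regions_of("wrist","clamp_a"): print(np.round(d["rect"]),round(d["confidence"],2))
E
```

```text
t 17.45 pos [0.6545 0.0573 0.2322] rot [-179.9   -0.2  179.9] w 0.0404 shift [105.9  75.4 132.6] turn [-0.    -0.004 -0.237]
[0.59025433 0.05749665 0.39509262]
[267.  28. 314. 126.] 0.96
[129.  24. 186. 120.] 0.89
[346.  18. 409. 118.] 0.81
```

View pics/w4.png

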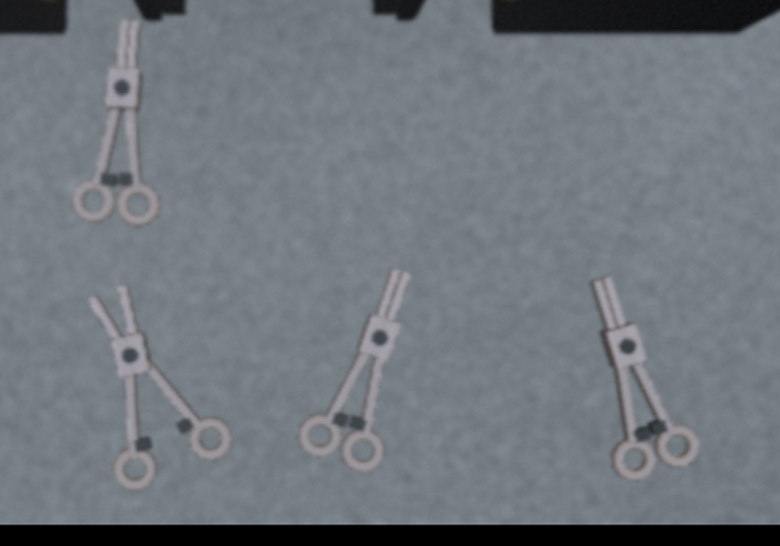

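Nothing has moved. The front-left pivot is still at (129,355), so I go in.

Request:
send_rows(
  plan=[
    [40, 27, 19, 33, 0, 0, 0],
    [40, 27, 19, 33, 0, 0, 0],
    [40, 26, 19, 33, 0, 0, 0],
    [40, 26, 18, 33, 0, 0, 0],
    [40, 0, 0, 20, 0, 0, -0.12],
    [40, 0, 0, 20, 0, 0, -0.117],
    [40, 0, 0, 20, 0, 0, 0],
    [40, 0, 0, 0, 0, 0, 0],
    [40, 0, 0, 0, 0, 0, 0],
    [40, 0, 0, 0, 0, 0, 0],
  ],
)

```text
time_s: 18.55
tool_pos: [0.5503, 0.1327, 0.0441]
tool_rot: [180.0, 0.1, -166.5]
force: [0.4, 0.4, 0.8]
grip_width: 0.0398
```

```bash
python3 -c "
from h import *
to(.5482,.1326,.0015,193.5)"
```

```text
t 18.55 pos [0.5503 0.1327 0.0441] rot [ 1.800e+02  1.000e-01 -1.665e+02] w 0.0398 shift [ 2.1  0.4 42.6] turn [0.    0.002 0.   ]
```

Request:
send_rows(
  plan=[
    [40, 1, 0, 20, 0, 0, 0],
    [40, 1, 0, 17, 0, 0, 0],
    [40, 0, 0, 4, 0, 0, 0],
    [40, 0, 0, 0, 0, 0, 0],
    [40, 0, 0, 0, 0, 0, 0],
    [8, 0, 0, 0, 0, 0, 0],
    [8, 0, 0, 0, 0, 0, 0],
    [8, 0, 0, 0, 0, 0, 0],
    [8, 0, 0, 0, 0, 0, 0],
    [8, 0, 0, 0, 0, 0, 0],
  ],
  grip_force=25,
)

```text
time_s: 19.55
tool_pos: [0.5477, 0.1322, 0.0019]
tool_rot: [180.0, 0.0, -166.5]
force: [-0.8, 1.0, 2.2]
grip_width: 0.0161
```

Request:
send_rows(
  plan=[
    [8, 0, 0, -20, 0, 0, 0],
    [8, 0, 0, -45, 0, 0, 0],
    [8, 0, 0, -45, 0, 0, 0.111],
    [8, 0, 0, 0, 0, 0, 0.111],
    [8, 0, 0, 0, 0, 0, 0.111],
    [8, -2, -42, 0, 0, 0, 0],
    [8, -3, -42, 0, 0, 0, 0],
    [8, -2, -42, 0, 0, 0, 0],
    [8, -3, -42, 0, 0, 0, 0],
    [8, -2, -42, 0, 0, 0, 0],
    [8, -3, -42, 0, 0, 0, 0],
    [8, -2, -42, 0, 0, 0, 0],
  ],
)

```text
time_s: 20.75
tool_pos: [0.5357, -0.1639, 0.1116]
tool_rot: [180.0, 0.0, 174.5]
force: [0.6, 0.2, -0.2]
grip_width: 0.0158
```

Request:
send_rows(
  plan=[
    [8, -3, -42, 0, 0, 0, 0],
    [8, -3, -42, 0, 0, 0, 0],
    [8, -2, -42, 0, 0, 0, 0],
    [8, 0, 0, 20, 0, 0, 0],
    [8, 0, 0, 0, 0, 0, 0],
    [8, 0, 0, 0, 0, 0, 0],
    [8, 0, 0, 0, 0, 0, 0],
  ],
)

```text
time_s: 21.45
tool_pos: [0.5327, -0.287, 0.0921]
tool_rot: [180.0, 0.0, 174.6]
force: [0.3, 0.2, 0.3]
grip_width: 0.0159
```

```bash
python3 -c "
from h import *
to(.5323,-.2892,.0045,174.4)"
```

```text
t 21.45 pos [ 0.5327 -0.287   0.0921] rot [180.    0.  174.6] w 0.0159 shift [ 0.2 -2.2 87.6] turn [0.001 0.001 0.003]
```

Request:
send_rows(
  plan=[
    [8, 0, -2, 40, 0, 0, 0],
    [8, 0, 0, 30, 0, 0, 0],
    [8, 0, 0, 10, 0, 0, 0],
    [8, 0, 0, 4, 0, 0, 0],
    [8, 0, 0, 3, 0, 0, 0],
    [8, 0, 0, 0, 0, 0, 0],
    [8, 0, 0, 0, 0, 0, 0],
    [25, 0, 0, 0, 0, 0, 0],
    [25, 0, 0, 0, 0, 0, 0],
    [25, 0, 0, 0, 0, 0, 0],
  ],
)

```text
time_s: 22.45
tool_pos: [0.5319, -0.2906, 0.005]
tool_rot: [-180.0, 0.0, 174.5]
force: [-0.4, -0.3, -1.2]
grip_width: 0.024
```

Request:
send_rows(
  plan=[
    [25, 0, 0, -20, 0, 0, 0],
    [25, 0, 0, -40, 0, 0, 0],
    [25, 0, 0, -50, 0, 0, 0],
    [25, 0, 0, 0, 0, 0, 0],
    [25, 0, 0, 0, 0, 0, 0],
  ],
)

```text
time_s: 22.95
tool_pos: [0.5327, -0.2909, 0.1163]
tool_rot: [-180.0, 0.2, 174.5]
force: [-0.3, 0.3, -1.2]
grip_width: 0.0249
```

```bash
python3 -c "
from h import *
to(.5527,-.1199,.1,197.1)
chk()"
```

```text
t 22.95 pos [ 0.5327 -0.2909  0.1163] rot [-180.     0.2  174.5] w 0.0249 shift [ -3.4 172.2  16.2] turn [-0.001  0.003 -0.395]
[363. 200. 377. 235.] [ 0.532 -0.131] 0.63
[276. 152. 286. 184.] [0.673 0.137] 0.56
[315. 200. 329. 229.] [0.538 0.011] 0.53
[416. 230. 433. 239.] [ 0.485 -0.294] 0.52
```

Next I pick the front-right shut clamp.

Request:
send_rows(
  plan=[
    [40, -1, 43, 0, 0, 0, 0],
    [40, -1, 43, 0, 0, 0, 0],
    [40, -1, 43, 0, 0, 0, 0],
    [40, 0, 43, 0, 0, 0, 0],
    [40, 0, 0, 25, 0, 0, -0.132],
    [40, 0, 0, 25, 0, 0, -0.132],
    [40, 0, 0, 25, 0, 0, -0.131],
    [40, 0, 0, 0, 0, 0, 0],
    [40, 0, 0, 0, 0, 0, 0],
    [40, 0, 0, 0, 0, 0, 0],
  ],
)

```text
time_s: 24.05
tool_pos: [0.5519, -0.1199, 0.0404]
tool_rot: [-180.0, 0.1, -163.1]
force: [1.2, 0.1, 0.9]
grip_width: 0.0398
```

```bash
python3 -c "
from h import *
to(.5527,-.1199,.0015,197.1)"
```

```text
t 24.05 pos [ 0.5519 -0.1199  0.0404] rot [-1.800e+02  1.000e-01 -1.631e+02] w 0.0398 shift [-0.8 -0.2 38.9] turn [-0.001  0.001 -0.003]
```

Request:
send_rows(
  plan=[
    [40, -1, 0, 20, 0, 0, 0],
    [40, 0, 0, 15, 0, 0, 0],
    [40, 0, 0, 3, 0, 0, 0],
    [40, 0, 0, 0, 0, 0, 0],
    [40, 0, 0, 0, 0, 0, 0],
    [8, 0, 0, 0, 0, 0, 0],
    [8, 0, 0, 0, 0, 0, 0],
    [8, 0, 0, 0, 0, 0, 0],
    [8, 0, 0, 0, 0, 0, 0],
    [8, 0, 0, 0, 0, 0, 0],
  ],
  grip_force=25,
)

```text
time_s: 25.05
tool_pos: [0.5523, -0.1192, 0.0017]
tool_rot: [180.0, 0.0, -162.9]
force: [-0.5, 0.2, 1.1]
grip_width: 0.0157
```

Request:
send_rows(
  plan=[
    [8, 0, 0, -20, 0, 0, 0],
    [8, 0, 0, -45, 0, 0, 0],
    [8, 0, 0, -45, 0, 0, 0.1],
    [8, 0, 0, -45, 0, 0, 0.1],
    [8, 0, 0, -45, 0, 0, 0.098],
    [8, 2, 45, 0, 0, 0, 0],
    [8, 2, 45, 0, 0, 0, 0],
    [8, 2, 45, 0, 0, 0, 0],
    [8, 2, 45, 0, 0, 0, 0],
    [8, 2, 45, 0, 0, 0, 0],
    [8, 2, 45, 0, 0, 0, 0],
    [8, 2, 45, 0, 0, 0, 0],
  ],
)

```text
time_s: 26.25
tool_pos: [0.5377, 0.1974, 0.2016]
tool_rot: [180.0, 0.0, -180.0]
force: [0.0, -0.2, -0.5]
grip_width: 0.016
```

Request:
send_rows(
  plan=[
    [8, 2, 45, 0, 0, 0, 0],
    [8, 2, 45, 0, 0, 0, 0],
    [8, 2, 45, 0, 0, 0, 0],
    [8, 0, 0, 0, 0, 0, 0],
    [8, 0, 0, 0, 0, 0, 0],
    [8, 0, 0, 0, 0, 0, 0],
    [8, 0, 0, 0, 0, 0, 0],
  ],
)

```text
time_s: 26.95
tool_pos: [0.5328, 0.3288, 0.2017]
tool_rot: [-180.0, 0.0, 179.9]
force: [0.3, -0.1, -0.3]
grip_width: 0.0159
```

```bash
python3 - <<'E'
from h import *
o=env.get_obs(); print(o["tool_pos"],o["tool_rot"],o["time_s"],o["grip_width"])
c=env.get_calibration("wrist"); im=env.read_camera("wrist")
print(c["extrinsics"][:3,3])
r=rectify(im[:,:,::-1].copy(),c,.37,.63,.17,.57,.034,1950); cv2.imwrite("pics/w5.png",r)
E
```

```text
[0.53283972 0.32877633 0.20173645] [-1.79971310e+02  1.99094783e-02  1.79850247e+02] 26.95 0.01592614098706799
[0.46784065 0.32908123 0.36433227]
```

View pics/w5.png

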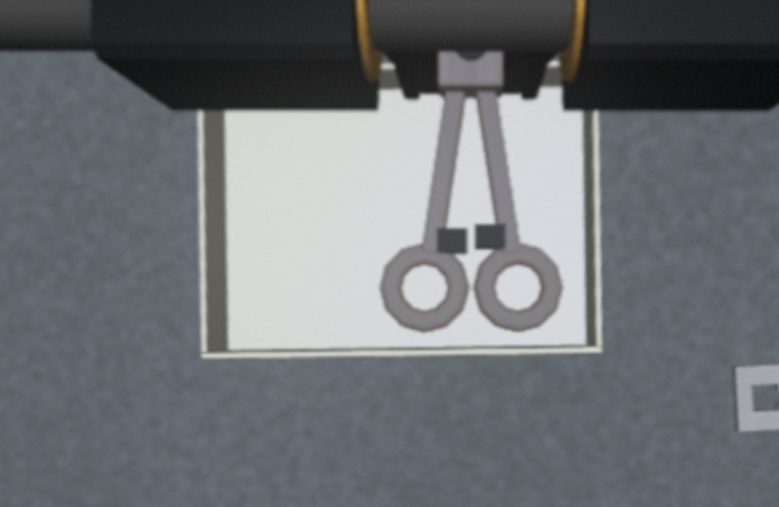

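Bin rim corners at (202,357) and (602,351): centre about (0.5235, 0.365), yaw +0.9°.

```bash
python3 -c "
from h import *
to(.539,.4233,.005,180.9)"
```

```text
t 27.0 pos [0.5328 0.329  0.2018] rot [-180.     0.   179.9] w 0.0157 shift [ -5.9  94.4 196.8] turn [-0.     0.    -0.018]
```

Request:
send_rows(
  plan=[
    [8, -3, 45, 10, 0, 0, -0.018],
    [8, -3, 48, 10, 0, 0, 0],
    [8, 0, 0, 40, 0, 0, 0],
    [8, 0, 0, 40, 0, 0, 0],
    [8, 0, 0, 10, 0, 0, 0],
    [8, 0, 0, 0, 0, 0, 0],
    [8, 0, 0, 0, 0, 0, 0],
    [8, 0, 0, 0, 0, 0, 0],
  ],
)

```text
time_s: 27.8
tool_pos: [0.539, 0.4245, 0.0948]
tool_rot: [179.8, 0.2, -179.0]
force: [-0.1, -0.5, -0.7]
grip_width: 0.0156
```

```bash
python3 -c "
from h import *
to(.539,.4233,.005,180.9)"
```

```text
t 27.8 pos [0.539  0.4245 0.0948] rot [ 179.8    0.2 -179. ] w 0.0156 shift [ 0.3 -1.4 89.8] turn [0.003 0.004 0.002]
```

Request:
send_rows(
  plan=[
    [8, 0, -1, 40, 0, 0, 0],
    [8, 0, 0, 30, 0, 0, 0],
    [8, 0, 0, 12, 0, 0, 0],
    [8, 0, 0, 5, 0, 0, 0],
    [8, 0, 0, 2, 0, 0, 0],
    [8, 0, 0, 0, 0, 0, 0],
    [8, 0, 0, 0, 0, 0, 0],
    [26, 0, 0, 0, 0, 0, 0],
    [26, 0, 0, 0, 0, 0, 0],
    [26, 0, 0, 0, 0, 0, 0],
  ],
)

```text
time_s: 28.8
tool_pos: [0.5378, 0.4241, 0.0036]
tool_rot: [179.9, 0.1, -178.9]
force: [0.6, 2.1, 2.5]
grip_width: 0.0248
```

Request:
send_rows(
  plan=[
    [26, 0, 0, -20, 0, 0, 0],
    [26, 0, 0, -40, 0, 0, 0],
    [26, 0, 0, -50, 0, 0, 0],
    [26, 0, 0, 0, 0, 0, 0],
    [26, 0, 0, 0, 0, 0, 0],
  ],
)

```text
time_s: 29.3
tool_pos: [0.5381, 0.4233, 0.1144]
tool_rot: [179.9, 0.1, -179.0]
force: [-1.0, 0.7, -0.6]
grip_width: 0.0259
```

```bash
python3 -c "
from h import *
to(.6843,.1367,.1,176.2)
chk()"
```

```text
t 29.3 pos [0.5381 0.4233 0.1144] rot [ 1.799e+02  1.000e-01 -1.790e+02] w 0.0259 shift [-140.9 -289.2   14.2] turn [0.002 0.003 0.084]
[463. 219. 487. 252.] [ 0.486 -0.444] 0.75
[439. 216. 460. 246.] [ 0.498 -0.368] 0.75
[271. 154. 286. 187.] [0.666 0.143] 0.62
[316. 197. 331. 228.] [0.544 0.007] 0.61
[174. 225. 183. 232.] [0.487 0.429] 0.58
[419. 211. 426. 225.] [ 0.533 -0.288] 0.45
```

Request:
send_rows(
  plan=[
    [40, -17, -36, 0, 0, 0, 0],
    [40, -17, -36, 0, 0, 0, 0],
    [40, -17, -36, 0, 0, 0, 0],
    [40, -18, -36, 0, 0, 0, 0],
    [40, -18, -36, 0, 0, 0, 0],
    [40, -18, -36, 0, 0, 0, 0],
    [40, -18, -36, 0, 0, 0, 0],
    [40, -18, -37, 20, 0, 0, 0],
    [40, 0, 0, 40, 0, 0, 0.084],
    [40, 0, 0, 15, 0, 0, 0],
    [40, 0, 0, 0, 0, 0, 0],
    [40, 0, 0, 0, 0, 0, 0],
  ],
)

```text
time_s: 30.6
tool_pos: [0.6828, 0.1385, 0.0374]
tool_rot: [180.0, -0.1, 176.5]
force: [0.6, 0.1, 0.7]
grip_width: 0.0401
```

```bash
python3 -c "
from h import *
env.read_camera('wrist')
to(.6843,.1367,.0015,176.2)"
```

```text
t 30.65 pos [0.6838 0.1385 0.0387] rot [1.799e+02 1.000e-01 1.764e+02] w 0.04 shift [-0.5 -1.8 37.2] turn [0.001 0.001 0.004]
```

Request:
send_rows(
  plan=[
    [40, 0, -2, 20, 0, 0, 0],
    [40, 0, 0, 13, 0, 0, 0],
    [40, 0, 0, 3, 0, 0, 0],
    [40, 0, 0, 0, 0, 0, 0],
    [40, 0, 0, 0, 0, 0, 0],
    [8, 0, 0, 0, 0, 0, 0],
    [8, 0, 0, 0, 0, 0, 0],
    [8, 0, 0, 0, 0, 0, 0],
    [8, 0, 0, 0, 0, 0, 0],
    [8, 0, 0, 0, 0, 0, 0],
  ],
  grip_force=25,
)

```text
time_s: 31.65
tool_pos: [0.6835, 0.1346, 0.0019]
tool_rot: [180.0, 0.0, 176.2]
force: [-1.3, 0.0, 0.9]
grip_width: 0.0152
```

Request:
send_rows(
  plan=[
    [8, 0, 0, -20, 0, 0, 0],
    [8, 0, 0, -45, 0, 0, 0],
    [8, 0, 0, -45, 0, 0, -0.082],
    [8, 23, 38, 0, 0, 0, 0],
    [8, 23, 38, 0, 0, 0, 0],
    [8, 23, 38, 0, 0, 0, 0],
    [8, 23, 38, 0, 0, 0, 0],
    [8, 24, 39, 0, 0, 0, 0],
    [8, 24, 39, 0, 0, 0, 0],
    [8, 0, 0, 15, 0, 0, 0],
    [8, 0, 0, 0, 0, 0, 0],
    [8, 0, 0, 0, 0, 0, 0],
  ],
)

```text
time_s: 32.85
tool_pos: [0.5403, 0.3602, 0.0962]
tool_rot: [-179.9, -0.0, -179.2]
force: [0.7, -0.3, 0.7]
grip_width: 0.0159
```

```bash
python3 -c "
from h import *
env.read_camera('wrist')
to(.540,.3653,.005,180.9)"
```

```text
t 32.9 pos [0.541  0.36   0.0968] rot [-179.9    0.  -179.2] w 0.0157 shift [ 1.   5.4 91.8] turn [-0.001  0.001 -0.002]
```

Request:
send_rows(
  plan=[
    [8, 1, 5, 40, 0, 0, 0],
    [8, 0, 0, 30, 0, 0, 0],
    [8, 0, 0, 12, 0, 0, 0],
    [8, 0, 0, 6, 0, 0, 0],
    [8, 0, 0, 2, 0, 0, 0],
    [8, 0, 0, 0, 0, 0, 0],
    [8, 0, 0, 0, 0, 0, 0],
    [26, 0, 0, 0, 0, 0, 0],
    [26, 0, 0, 0, 0, 0, 0],
    [26, 0, 0, 0, 0, 0, 0],
  ],
)

```text
time_s: 33.9
tool_pos: [0.5388, 0.3673, 0.0071]
tool_rot: [180.0, 0.0, -179.1]
force: [0.4, -0.2, 0.3]
grip_width: 0.0245
```

Request:
send_rows(
  plan=[
    [26, 0, 0, -20, 0, 0, 0],
    [26, 0, 0, -40, 0, 0, 0],
    [26, 0, 0, -50, 0, 0, 0],
    [26, 0, 0, 0, 0, 0, 0],
    [26, 0, 0, 0, 0, 0, 0],
  ],
)

```text
time_s: 34.4
tool_pos: [0.5396, 0.3678, 0.1188]
tool_rot: [179.9, 0.2, -179.1]
force: [0.6, 0.4, -0.6]
grip_width: 0.0262
```

```bash
python3 -c "
from h import *
to(.5573,.0061,.1,160.9)
chk()"
```

```text
t 34.4 pos [0.5396 0.3678 0.1188] rot [ 179.9    0.2 -179.1] w 0.0262 shift [ -11.7 -362.    17.9] turn [0.003 0.003 0.35 ]
[412. 206. 438. 241.] [ 0.519 -0.296] 0.77
[192. 224. 208. 233.] [0.487 0.368] 0.69
[402. 200. 505. 259.] [ 0.502 -0.38 ] 0.57
[464. 216. 481. 248.] [ 0.496 -0.436] 0.49
[437. 214. 462. 248.] [ 0.498 -0.368] 0.48
[313. 207. 325. 232.] [0.523 0.019] 0.46
```

Request:
send_rows(
  plan=[
    [40, -14, -40, -14, 0, 0, 0],
    [40, -14, -40, -14, 0, 0, 0],
    [40, -14, -40, -14, 0, 0, 0],
    [40, -14, -40, -14, 0, 0, 0],
    [40, -14, -40, -14, 0, 0, 0],
    [40, -14, -40, -14, 0, 0, 0],
    [40, -14, -40, -14, 0, 0, 0],
    [40, -14, -40, -14, 0, 0, 0],
    [40, 0, 0, 0, 0, 0, 0],
    [40, 0, 0, 0, 0, 0, 0],
    [40, 0, 0, 0, 0, 0, 0],
  ],
)

```text
time_s: 35.6
tool_pos: [0.6547, 0.0507, 0.2267]
tool_rot: [180.0, -0.2, -179.0]
force: [-0.6, 0.3, -0.6]
grip_width: 0.0401
```

```bash
python3 - <<'E'
from h import *
c=env.get_calibration("wrist"); im=env.read_camera("wrist")[:,:,::-1].copy()
to(.5573,.0061,.1,160.9)
print(c["extrinsics"][:3,3])
cv2.imwrite("pics/w6.png",rectify(im,c,.45,.65,-.15,.15,.006,1950))
E
```

```text
t 35.65 pos [0.6547 0.0512 0.2269] rot [ 180.    -0.2 -178.9] w 0.0397 shift [ 97.9 -43.4 127.1] turn [ 0.    -0.003  0.352]
[0.59030472 0.04947853 0.3895196 ]
```

View pics/w6.png

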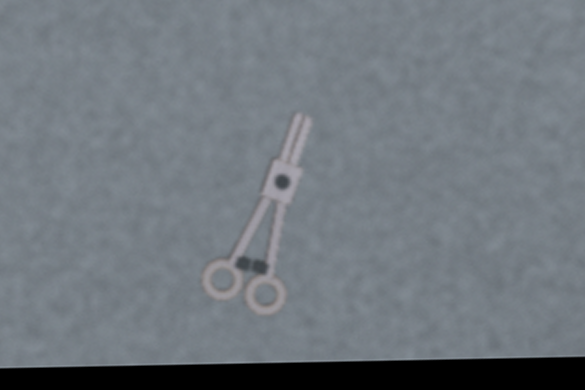

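The clamp hasn't moved (pivot at 282,181, so about (0.557, 0.006)).

Request:
send_rows(
  plan=[
    [40, 24, -11, 30, 0, 0, 0],
    [40, 24, -11, 30, 0, 0, 0],
    [40, 25, -11, 30, 0, 0, 0],
    [40, 25, -10, 30, 0, 0, 0],
    [40, 0, 0, 20, 0, 0, 0.117],
    [40, 0, 0, 20, 0, 0, 0.117],
    [40, 0, 0, 20, 0, 0, 0.117],
    [40, 0, 0, 0, 0, 0, 0],
    [40, 0, 0, 0, 0, 0, 0],
    [40, 0, 0, 0, 0, 0, 0],
  ],
)

```text
time_s: 36.65
tool_pos: [0.5592, 0.0051, 0.0496]
tool_rot: [179.9, 0.1, 161.0]
force: [0.3, -0.6, 0.0]
grip_width: 0.0398
```

```bash
python3 -c "
from h import *
to(.5573,.0058,.0015,160.9)"
```

```text
t 36.65 pos [0.5592 0.0051 0.0496] rot [1.799e+02 1.000e-01 1.610e+02] w 0.0398 shift [ 2.1 -0.  48.1] turn [0.001 0.001 0.002]
```

Request:
send_rows(
  plan=[
    [40, 1, 0, 25, 0, 0, 0],
    [40, 0, 0, 18, 0, 0, 0],
    [40, 0, 0, 4, 0, 0, 0],
    [40, 0, 0, 0, 0, 0, 0],
    [40, 0, 0, 0, 0, 0, 0],
    [8, 0, 0, 0, 0, 0, 0],
    [8, 0, 0, 0, 0, 0, 0],
    [8, 0, 0, 0, 0, 0, 0],
    [8, 0, 0, 0, 0, 0, 0],
    [8, 0, 0, 0, 0, 0, 0],
  ],
  grip_force=25,
)

```text
time_s: 37.65
tool_pos: [0.5577, 0.0048, 0.0019]
tool_rot: [180.0, 0.0, 160.8]
force: [0.3, 0.4, 1.2]
grip_width: 0.0157
```

Request:
send_rows(
  plan=[
    [8, 0, 0, -20, 0, 0, 0],
    [8, 0, 0, -45, 0, 0, -0.117],
    [8, 0, 0, -45, 0, 0, -0.116],
    [8, 0, 0, 0, 0, 0, -0.116],
    [8, 2, 43, 0, 0, 0, 0],
    [8, 2, 43, 0, 0, 0, 0],
    [8, 2, 43, 0, 0, 0, 0],
    [8, 2, 43, 0, 0, 0, 0],
    [8, 1, 43, 0, 0, 0, 0],
    [8, 1, 43, 0, 0, 0, 0],
    [8, 1, 43, 10, 0, 0, 0],
    [8, 0, 0, 0, 0, 0, 0],
  ],
)

```text
time_s: 38.85
tool_pos: [0.5384, 0.314, 0.0999]
tool_rot: [179.8, -0.2, -178.6]
force: [-0.4, 0.2, -1.0]
grip_width: 0.0157
```

```bash
python3 -c "
from h import *
env.read_camera('wrist'); env.read_camera('wrist')
to(.541,.307,.005,180.9)"
```

```text
t 38.95 pos [0.5412 0.3065 0.1006] rot [-1.799e+02 -1.000e-01 -1.790e+02] w 0.0156 shift [ 0.1  0.6 95.6] turn [-0.001 -0.001  0.002]
```

Request:
send_rows(
  plan=[
    [8, 0, 0, 40, 0, 0, 0],
    [8, 0, 0, 35, 0, 0, 0],
    [8, 0, 0, 12, 0, 0, 0],
    [8, 0, 0, 6, 0, 0, 0],
    [8, 0, 0, 2, 0, 0, 0],
    [8, 0, 0, 0, 0, 0, 0],
    [8, 0, 0, 0, 0, 0, 0],
    [26, 0, 0, 0, 0, 0, 0],
    [26, 0, 0, 0, 0, 0, 0],
    [26, 0, 0, 0, 0, 0, 0],
  ],
)

```text
time_s: 39.95
tool_pos: [0.5424, 0.3057, 0.0071]
tool_rot: [180.0, 0.0, -179.2]
force: [0.2, 0.3, -0.2]
grip_width: 0.0248
```

Request:
send_rows(
  plan=[
    [26, 0, 0, -20, 0, 0, 0],
    [26, 0, 0, -40, 0, 0, 0],
    [26, 0, 0, -50, 0, 0, 0],
    [26, 0, 0, -50, 0, 0, 0],
    [26, 0, 0, -50, 0, 0, 0],
    [26, -25, 0, 0, 0, 0, 0],
    [26, -35, 0, 0, 0, 0, 0],
    [26, -35, 0, 0, 0, 0, 0],
    [26, 0, 0, 0, 0, 0, 0],
    [26, 0, 0, 0, 0, 0, 0],
    [26, 0, 0, 0, 0, 0, 0],
  ],
)

```text
time_s: 41.05
tool_pos: [0.6362, 0.3074, 0.2166]
tool_rot: [180.0, -0.0, -179.1]
force: [-0.4, -0.5, 0.4]
grip_width: 0.0259
```

```bash
python3 - <<'E'
from h import *
c=env.get_calibration("wrist"); im=env.read_camera("wrist")[:,:,::-1].copy()
to(.5,0,.2,180)
cv2.imwrite("pics/w7.png",rectify(im,c,.43,.62,.24,.49,.01,2000))
t=env.get_calibration("top"); im=env.read_camera("top")[:,:,::-1].copy()
cv2.imwrite("pics/t2.png",cv2.resize(im[110:270,390:520],None,fx=4.5,fy=4.5,interpolation=cv2.INTER_CUBIC)[:590])
E
```

```text
t 41.1 pos [0.6361 0.3076 0.217 ] rot [ 180.    -0.  -179.1] w 0.0264 shift [ 140.8 -305.4   16.8] turn [ 0.001 -0.     0.015]
```

View pics/w7.png

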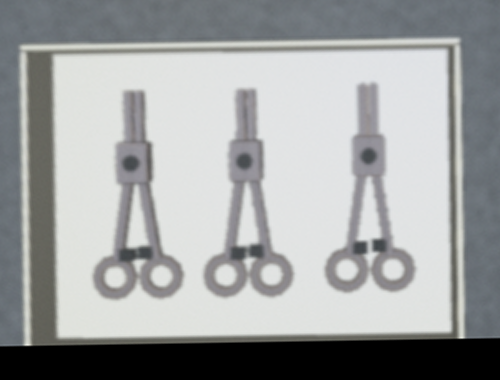

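All three shut clamps lie flat in the bin. Now I look at the bar.

Request:
send_rows(
  plan=[
    [26, 16, -41, 0, 0, 0, 0.015],
    [26, 16, -41, 0, 0, 0, 0],
    [26, 16, -41, 0, 0, 0, 0],
    [26, 16, -41, 0, 0, 0, 0],
    [26, 16, -41, 0, 0, 0, 0],
    [26, 16, -41, 0, 0, 0, 0],
    [26, 16, -41, 0, 0, 0, 0],
    [26, 0, 0, 0, 0, 0, 0],
    [26, 0, 0, 0, 0, 0, 0],
    [26, 0, 0, 0, 0, 0, 0],
  ],
)

```text
time_s: 42.15
tool_pos: [0.5256, 0.0214, 0.217]
tool_rot: [179.9, 0.1, -179.9]
force: [0.1, -0.1, 0.7]
grip_width: 0.0269
```

```bash
python3 - <<'E'
from h import *
print(env.get_obs()["qpos"].round(1))
c=env.get_calibration("wrist"); im=env.read_camera("wrist")[:,:,::-1].copy()
to(.43,.02,.2,180); print(c["extrinsics"][:3,3])
cv2.imwrite("pics/w8.png",rectify(im,c,.36,.50,-.16,.21,.004,2100))
E
```

```text
[-23.1   3.1  18.7 101.8  -1.1  75.1  85.9]
t 42.2 pos [0.5257 0.0216 0.2168] rot [ 180.     0.  -179.9] w 0.0262 shift [95.7 -1.4 16.8] turn [0.001 0.001 0.002]
[0.46049852 0.0211483  0.37959664]
```

View pics/w8.png

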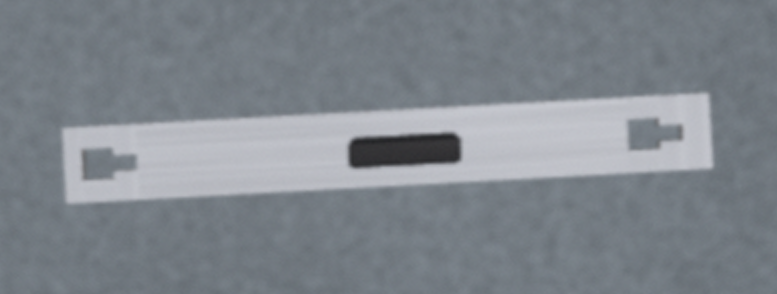

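View pics/t2.png

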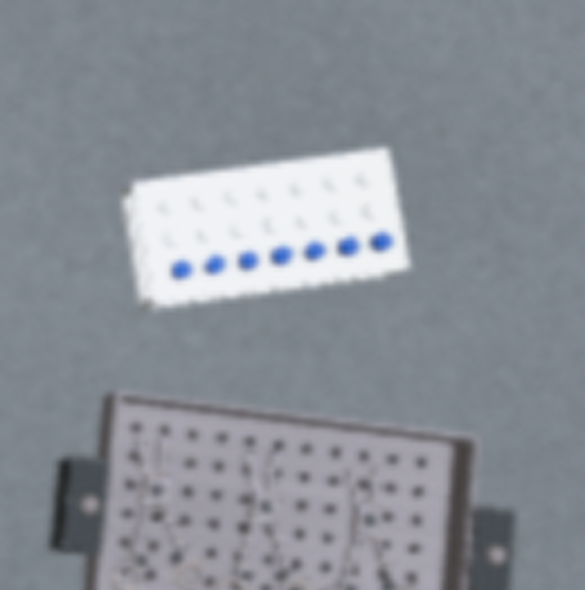

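Bar centreline runs from (64,166) to (711,131): origin about (0.4297, 0.0173), yaw +3.1°. Its entries are on the +y side, so it goes on with the same orientation as the tray. I turn to yaw 93°.

Request:
send_rows(
  plan=[
    [40, 24, -1, 15, 0, 0, 0],
    [40, 24, -1, 15, 0, 0, 0],
    [40, 24, -1, 15, 0, 0, 0],
    [40, 24, -1, 15, 0, 0, 0],
    [40, 0, 0, 0, 0, 0, 0.138],
    [40, 0, 0, 0, 0, 0, 0.138],
    [40, 0, 0, 0, 0, 0, 0.138],
    [40, 0, 0, 0, 0, 0, 0.138],
    [40, 0, 0, 0, 0, 0, 0.138],
    [40, 0, 0, 0, 0, 0, 0.138],
    [40, 0, 0, 0, 0, 0, 0.138],
    [40, 0, 0, 0, 0, 0, 0.138],
  ],
)

```text
time_s: 43.4
tool_pos: [0.4298, 0.0172, 0.1565]
tool_rot: [-180.0, 0.0, 116.5]
force: [-0.2, 0.7, -0.4]
grip_width: 0.0398
```

Request:
send_rows(
  plan=[
    [40, 0, 0, 0, 0, 0, 0.138],
    [40, 0, 0, 0, 0, 0, 0.138],
    [40, 0, 0, 0, 0, 0, 0.138],
    [40, 0, 0, 30, 0, 0, 0],
    [40, 0, 0, 30, 0, 0, 0],
    [40, 0, 0, 30, 0, 0, 0],
    [40, 0, 0, 0, 0, 0, 0],
    [40, 0, 0, 0, 0, 0, 0],
    [40, 0, 0, 0, 0, 0, 0],
  ],
)

```text
time_s: 44.3
tool_pos: [0.4311, 0.0164, 0.0682]
tool_rot: [179.8, -0.0, 93.0]
force: [0.9, 0.2, -0.8]
grip_width: 0.0399
```

```bash
python3 -c "
from h import *
to(.4297,.0173,.0065,93.1); print(env.get_obs()['qpos'].round(1))"
```

```text
t 44.3 pos [0.4311 0.0164 0.0682] rot [179.8  -0.   93. ] w 0.0399 shift [ 0.9 -1.5 61.7] turn [ 0.003 -0.    -0.001]
[-1.830e+01 -4.000e-01  1.260e+01  1.236e+02  1.000e-01  5.670e+01
 -2.700e+00]
```

Request:
send_rows(
  plan=[
    [40, 1, -1, 30, 0, 0, 0],
    [40, 0, 0, 20, 0, 0, 0],
    [40, 0, 0, 8, 0, 0, 0],
    [40, 0, 0, 0, 0, 0, 0],
    [40, 0, 0, 0, 0, 0, 0],
    [40, 0, 0, 0, 0, 0, 0],
  ],
)

```text
time_s: 44.9
tool_pos: [0.4299, 0.0169, 0.0099]
tool_rot: [179.8, -0.0, 93.0]
force: [0.3, 0.5, -0.8]
grip_width: 0.04
```

```bash
python3 -c "
from h import *
env.read_camera('side')
to(.4297,.0173,.0065,93.1)"
```

```text
t 44.95 pos [0.4297 0.0169 0.0098] rot [179.9  -0.   93. ] w 0.0397 shift [0.4 0.  3.3] turn [ 0.002 -0.    -0.002]
```

Request:
send_rows(
  plan=[
    [40, 0, 0, 3, 0, 0, 0],
    [40, 0, 0, 0, 0, 0, 0],
    [40, 0, 0, 0, 0, 0, 0],
    [5, 0, 0, 0, 0, 0, 0],
    [5, 0, 0, 0, 0, 0, 0],
    [5, 0, 0, 0, 0, 0, 0],
    [5, 0, 0, 0, 0, 0, 0],
    [5, 0, 0, 0, 0, 0, 0],
    [5, 0, 0, 0, 0, 0, 0],
  ],
  grip_force=50,
)

```text
time_s: 45.85
tool_pos: [0.4287, 0.0168, 0.0056]
tool_rot: [180.0, -0.0, 93.0]
force: [-0.8, 0.2, -1.0]
grip_width: 0.0118
```

Request:
send_rows(
  plan=[
    [5, 0, 0, -15, 0, 0, 0],
    [5, 0, 0, -30, 0, 0, 0],
    [5, 0, 0, -30, 0, 0, 0],
    [5, 0, 0, -30, 0, 0, 0],
    [5, 0, 0, -30, 0, 0, 0],
    [5, 0, 0, -20, 0, 0, 0.075],
    [5, 0, 0, 0, 0, 0, 0.075],
    [5, -32, 10, 0, 0, 0, 0],
    [5, -33, 10, 0, 0, 0, 0],
    [5, -33, 10, 0, 0, 0, 0],
    [5, -33, 10, 0, 0, 0, 0],
    [5, -33, 10, 0, 0, 0, 0],
  ],
)

```text
time_s: 47.05
tool_pos: [0.462, -0.1527, 0.1603]
tool_rot: [-180.0, -0.0, 84.4]
force: [1.3, 0.5, -1.6]
grip_width: 0.0113
```

Request:
send_rows(
  plan=[
    [5, -33, 10, 0, 0, 0, 0],
    [5, -33, 10, 0, 0, 0, 0],
    [5, -33, 10, 0, 0, 0, 0],
    [5, -33, 9, 0, 0, 0, 0],
    [5, -33, 9, 0, 0, 0, 0],
    [5, -32, 9, 0, 0, 0, 0],
    [5, -30, 9, 0, 0, 0, 0],
    [5, 0, 0, 0, 0, 0, 0],
    [5, 0, 0, 0, 0, 0, 0],
    [5, 0, 0, 0, 0, 0, 0],
    [5, 0, 0, 0, 0, 0, 0],
  ],
)

```text
time_s: 48.15
tool_pos: [0.5062, -0.382, 0.1605]
tool_rot: [180.0, -0.1, 84.5]
force: [0.1, -0.6, -1.4]
grip_width: 0.0117
```

```bash
python3 - <<'E'
from h import *
c=env.get_calibration("wrist"); im=env.read_camera("wrist")[:,:,::-1].copy()
to(.507,-.3831,.055,84.4); o=env.get_obs(); print(o["force"].round(2),o["qpos"].round(1))
cv2.imwrite("pics/w9.png",im); np.savez("pics/w9cal.npz",**c)
E
```

```text
t 48.2 pos [ 0.5062 -0.3823  0.1606] rot [ 1.80e+02 -1.00e-01  8.45e+01] w 0.0117 shift [ -0.9   0.8 105.6] turn [ 0.    -0.001  0.002]
[-0.5  -0.05 -1.46] [  8.4  20.4  33.1  91.3 -11.6  71.8  38. ]
```

View pics/w9.png

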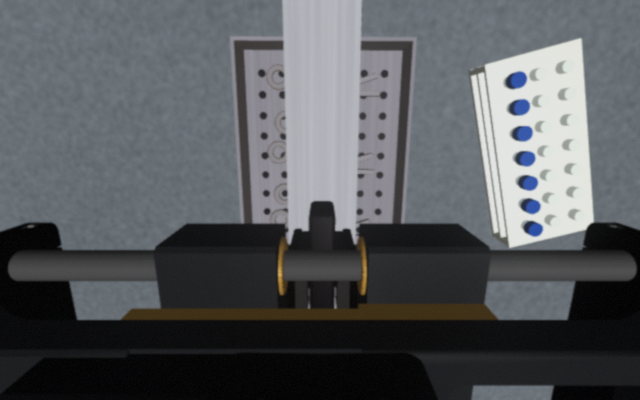

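```bash
python3 - <<'E'
from h import *
out=[]
S=[(.5212,-.2384,.0515),(.4959,-.4959,.0515)]
for n in("top","side"):
    c=env.get_calibration(n); im=cv2.imread(f"pics/{n}0.png"); g=cv2.cvtColor(im,cv2.COLOR_BGR2GRAY).astype(float)
    for s in S:
        p=proj(c,s); u,v=np.round(p).astype(int); k=5
        w=g[v-k:v+k+1,u-k:u+k+1]; w=np.clip(w-np.median(w)-15,0,None)
        yy,xx=np.mgrid[v-k:v+k+1,u-k:u+k+1]; m=np.array([(w*xx).sum(),(w*yy).sum()])/w.sum()
        print(n,p.round(1),"blob",m.round(1),"world",pix(c,*m,.0515).round(4))
    now=env.read_camera(n)[:,:,::-1]
    u,v=proj(c,(.507,-.37,.1)).astype(int)
    for q in (im,now): out.append(cv2.resize(q[v-62:v+62,u-66:u+66],None,fx=3,fy=2.4*1.0 if 0 else 2.4,interpolation=cv2.INTER_CUBIC))
cv2.imwrite("pics/m.png",np.vstack([np.hstack(out[:2]),np.hstack(out[2:])])); 
# bar keyholes now in the two cameras
E
```

```text
top [409.8 221.4] blob [413.5 221.6] world [ 0.5211 -0.249   0.0515]
top [499.9 232.4] blob [503.  232.6] world [ 0.4956 -0.5048  0.0515]
side [347.7 248.7] blob [346.5 245.9] world [ 0.5268 -0.2271  0.0515]
side [410.8 308.5] blob [409.3 305.1] world [ 0.5009 -0.4864  0.0515]
```

View pics/m.png

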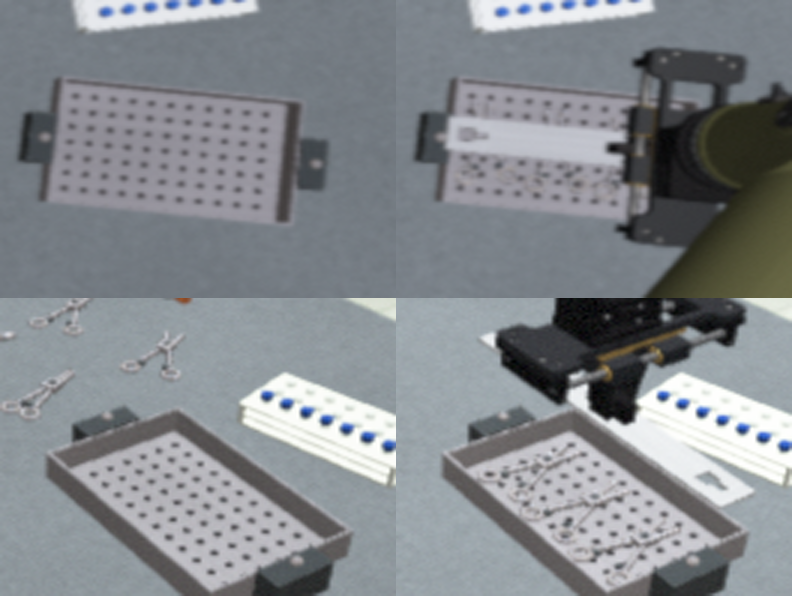

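```bash
python3 - <<'E'
from h import *
S=[(.5212,-.2384,.0515),(.4959,-.4959,.0515)]
for n in("top","side"):
    c=env.get_calibration(n); im=cv2.imread(f"pics/{n}0.png"); g=cv2.cvtColor(im,cv2.COLOR_BGR2GRAY)
    for s in S:
        p=proj(c,s); u,v=np.round(p).astype(int)
        print(n,p.round(1),(u-4,v-4)); print(g[v-4:v+5,u-4:u+5])
E
```

```text
top [409.8 221.4] (np.int64(406), np.int64(217))
[[ 67  69  69  71  69  71  71  90 121]
 [ 68  71  70  69  69  69  73  95 125]
 [ 69  70  72  78  78  73  75  95 125]
 [ 71  74  86 102 105  90  79  98 129]
 [ 73  81 102 125 130 112  90 106 135]
 [ 72  81 105 127 131 114  91 108 139]
 [ 71  76  90 109 113  97  88 112 139]
 [ 70  71  75  82  83  78  84 113 139]
 [ 69  69  69  70  70  70  84 114 139]]
top [499.9 232.4] (np.int64(496), np.int64(228))
[[ 68  69  68  68  69  69  70  80 101]
 [ 68  69  69  69  70  69  71  81 102]
 [ 67  70  71  74  75  73  71  85 105]
 [ 69  69  78  91  98  91  79  86 107]
 [ 69  72  91 117 127 119  95  89 106]
 [ 70  73  92 119 134 126  99  89 108]
 [ 70  71  82 106 119 113  93  93 111]
 [ 70  70  73  82  89  84  79  93 114]
 [ 69  68  69  70  72  70  76  93 113]]
side [347.7 248.7] (np.int64(344), np.int64(245))
[[154 150 153 151 151 149 145 132 125]
 [154 151 152 151 148 131 116 106 100]
 [152 149 143 161 143 111  94  91  87]
 [135 127 146 167 157 117  92  90  90]
 [105 105 132 159 155 123  91  89  90]
 [ 90  94 105 121 123 107  91  88  85]
 [ 89  88  88  92  95  90  85  90  85]
 [ 89  89  87  89  86  90  83  88  77]
 [ 84  88  85  85  87  90  76  82 101]]
side [410.8 308.5] (np.int64(407), np.int64(304))
[[184 186 185 186 184 176 155 129 100]
 [188 181 161 148 153 137 113  95  89]
 [187 175 124 115 115 101  90  86  87]
 [152 139 124 137 136 105  91  88  86]
 [113 110 138 169 167 143  95  86  86]
 [ 92 104 142 164 167 155 105  88  90]
 [ 86  95 125 142 140 133  99  85  88]
 [ 85  88  95 109 107 103  90  85  89]
 [ 83  86  86  91  90  88  87  86  88]]
```

Request:
send_rows(
  plan=[
    [5, -1, 0, 20, 0, 0, 0.002],
    [5, 0, 0, 30, 0, 0, 0],
    [5, 0, 0, 25, 0, 0, 0],
    [5, 0, 0, 15, 0, 0, 0],
    [5, 0, 0, 5, 0, 0, 0],
    [5, 0, 0, 0, 0, 0, 0],
    [5, 0, 0, 0, 0, 0, 0],
    [5, 0, 0, 0, 0, 0, 0],
  ],
)

```text
time_s: 49.1
tool_pos: [0.5065, -0.3854, 0.0671]
tool_rot: [179.9, 0.1, 84.3]
force: [0.2, 0.4, -1.4]
grip_width: 0.0117
```

```bash
python3 - <<'E'
from h import *
to(.5065,-.3831,.0576,84.3); o=env.get_obs(); print(o["force"].round(2))
out=[]
for n,p in(("top",(.5225,-.238,.06)),("side",(.497,-.497,.06))):
    c=env.get_calibration(n); im=env.read_camera(n)[:,:,::-1]; q=proj(c,p); u,v=np.round(q).astype(int); print(n,u,v,q)
    out.append(cv2.resize(im[v-20:v+20,u-20:u+20],None,fx=10,fy=10,interpolation=cv2.INTER_CUBIC))
cv2.imwrite("pics/m2.png",np.hstack(out))
E
```

```text
t 49.1 pos [ 0.5065 -0.3854  0.0671] rot [1.799e+02 1.000e-01 8.430e+01] w 0.0117 shift [ 2.3 -0.2  9.5] turn [ 0.002  0.001 -0.001]
[ 0.23  0.4  -1.39]
top 410 221 [410.28860197 220.87879945]
side 412 306 [411.91203183 306.04642389]
```

View pics/m2.png

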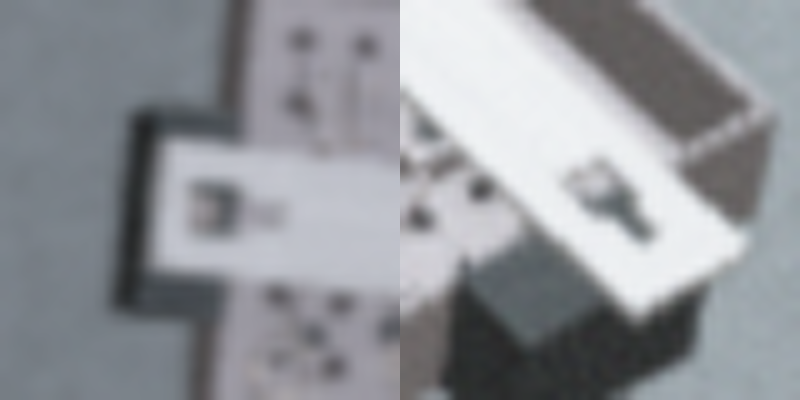

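The stud shows through entry 1. Allowing for parallax, the bar needs about +1.7 mm along +y, which agrees with the pose reading. I correct that and lower gently.

Request:
send_rows(
  plan=[
    [5, 1.7, 0, 0, 0, 0, 0],
    [5, 0, 0, 2, 0, 0, 0],
    [5, 0, 0, 2, 0, 0, 0],
    [5, 0, 0, 0, 0, 0, 0],
    [5, 0, 0, 0, 0, 0, 0],
    [5, 0, 0, 0, 0, 0, 0],
  ],
)

```text
time_s: 49.8
tool_pos: [0.5058, -0.3831, 0.0615]
tool_rot: [-180.0, -0.0, 84.3]
force: [0.6, -0.3, -0.7]
grip_width: 0.0117
```

```bash
python3 - <<'E'
from h import *
for i in range(3): env.read_camera("top"); to(.5065,-.3836,.0476,84.3)
print(env.get_obs()["force"].round(2))
E
```

```text
t 49.85 pos [ 0.5058 -0.3831  0.0616] rot [180.    0.   84.3] w 0.0117 shift [-0.4  0.7 14. ] turn [ 0.     0.    -0.001]
t 49.9 pos [ 0.5059 -0.3832  0.0616] rot [180.    0.   84.3] w 0.0116 shift [-0.4  0.7 14. ] turn [ 0.     0.    -0.001]
t 49.95 pos [ 0.5058 -0.3831  0.0616] rot [180.    0.   84.3] w 0.0119 shift [-0.4  0.7 14. ] turn [ 0.     0.    -0.001]
[ 0.4   0.41 -1.71]
```

Request:
send_rows(
  plan=[
    [5, 0, 0.5, 2, 0, 0, 0],
    [5, 0, 0, 2, 0, 0, 0],
    [5, 0, 0, 2, 0, 0, 0],
    [5, 0, 0, 0, 0, 0, 0],
    [5, 0, 0, 0, 0, 0, 0],
  ],
)

```text
time_s: 50.45
tool_pos: [0.5063, -0.3831, 0.0554]
tool_rot: [-180.0, -0.0, 84.3]
force: [0.4, -0.3, -2.0]
grip_width: 0.0116
```

Request:
send_rows(
  plan=[
    [5, 0, 0, 2, 0, 0, 0],
    [5, 0, 0, 2, 0, 0, 0],
    [5, 0, 0, 0, 0, 0, 0],
    [5, 0, 0, 0, 0, 0, 0],
  ],
)

```text
time_s: 50.85
tool_pos: [0.5063, -0.3831, 0.0515]
tool_rot: [-180.0, -0.0, 84.3]
force: [-0.2, -0.6, -1.4]
grip_width: 0.0117
```

Request:
send_rows(
  plan=[
    [5, 0, 0, 1.5, 0, 0, 0],
    [5, 0, 0, 1.5, 0, 0, 0],
    [5, 0, 0, 0, 0, 0, 0],
    [5, 0, 0, 0, 0, 0, 0],
  ],
)

```text
time_s: 51.25
tool_pos: [0.5063, -0.3831, 0.0485]
tool_rot: [-180.0, -0.0, 84.3]
force: [0.4, -0.6, -1.4]
grip_width: 0.0118
```

Request:
send_rows(
  plan=[
    [5, 0, 0, 1, 0, 0, 0],
    [5, 0, 0, 0, 0, 0, 0],
    [5, 0, 0, 0, 0, 0, 0],
    [5, 0, 0, 0, 0, 0, 0],
  ],
)

```text
time_s: 51.65
tool_pos: [0.5065, -0.3832, 0.0478]
tool_rot: [180.0, 0.0, 84.3]
force: [0.9, -0.9, -0.2]
grip_width: 0.0116
```

It's resting on the ledges. Now I slide it along +y.

Request:
send_rows(
  plan=[
    [5, 2, 0, 0, 0, 0, 0],
    [5, 2, 0, 0, 0, 0, 0],
    [5, 2, 0, 0, 0, 0, 0],
    [5, 2, 0, 0, 0, 0, 0],
    [5, 0, 0, 0, 0, 0, 0],
    [5, 0, 0, 0, 0, 0, 0],
    [5, 0, 0, 0, 0, 0, 0],
  ],
)

```text
time_s: 52.35
tool_pos: [0.5073, -0.3747, 0.0477]
tool_rot: [180.0, -0.0, 84.3]
force: [0.3, 1.1, 0.9]
grip_width: 0.0116
```

Request:
send_rows(
  plan=[
    [5, 2, 0, 0, 0, 0, 0],
    [5, 2, 0, 0, 0, 0, 0],
    [5, 2, 0, 0, 0, 0, 0],
    [5, 2, 0, 0, 0, 0, 0],
    [5, 0, 0, 0, 0, 0, 0],
    [5, 0, 0, 0, 0, 0, 0],
    [5, 0, 0, 0, 0, 0, 0],
  ],
)

```text
time_s: 53.05
tool_pos: [0.5078, -0.3682, 0.0477]
tool_rot: [180.0, 0.1, 84.2]
force: [1.2, -5.4, -0.9]
grip_width: 0.0116
```

Request:
send_rows(
  plan=[
    [5, 1, 0, 0, 0, 0, 0],
    [5, 1, 0, 0, 0, 0, 0],
    [5, 0, 0, 0, 0, 0, 0],
    [5, 0, 0, 0, 0, 0, 0],
    [5, 0, 0, 0, 0, 0, 0],
  ],
)

```text
time_s: 53.55
tool_pos: [0.5078, -0.368, 0.0478]
tool_rot: [179.9, 0.2, 84.2]
force: [1.7, -9.4, -3.4]
grip_width: 0.0117
```

Request:
send_rows(
  plan=[
    [5, 1.5, 0, 0, 0, 0, 0],
    [5, 1.5, 0, 0, 0, 0, 0],
    [5, 0, 0, 0, 0, 0, 0],
    [5, 0, 0, 0, 0, 0, 0],
  ],
)

```text
time_s: 53.95
tool_pos: [0.5078, -0.3679, 0.048]
tool_rot: [179.8, 0.5, 84.1]
force: [1.6, -14.3, -4.3]
grip_width: 0.0118
```

Request:
send_rows(
  plan=[
    [5, -4, 0, 0, 0, 0, 0],
    [5, 0, 0, 0, 0, 0, 0],
    [40, 0, 0, 0, 0, 0, 0],
    [40, 0, 0, 0, 0, 0, 0],
    [40, 0, 0, 0, 0, 0, 0],
    [40, 0, 0, -15, 0, 0, 0],
    [40, 0, 0, -30, 0, 0, 0],
    [40, 0, 0, -45, 0, 0, 0],
    [40, 0, 0, -45, 0, 0, 0],
    [40, 45, 0, -20, 0, 0, 0],
    [40, 45, 0, 0, 0, 0, 0],
    [40, 45, 0, 0, 0, 0, 0],
  ],
)

```text
time_s: 55.15
tool_pos: [0.522, -0.2306, 0.205]
tool_rot: [179.8, -0.0, 84.2]
force: [1.3, 0.2, 0.1]
grip_width: 0.0402
```

Request:
send_rows(
  plan=[
    [40, 45, 0, 0, 0, 0, 0],
    [40, 45, 0, 0, 0, 0, 0],
    [40, 45, 0, 0, 0, 0, 0],
    [40, 45, 0, 0, 0, 0, 0],
    [40, 0, 0, 0, 0, 0, 0],
    [40, 0, 0, 0, 0, 0, 0],
  ],
)

```text
time_s: 55.75
tool_pos: [0.5395, -0.0514, 0.2036]
tool_rot: [180.0, -0.0, 84.5]
force: [-0.0, -0.5, 0.1]
grip_width: 0.04
```

```bash
python3 - <<'E'
from h import *
print(env.get_obs()["tool_pos"])
out=[]
for n,p in(("top",(.507,-.37,.04)),("side",(.507,-.37,.04))):
    c=env.get_calibration(n); im=env.read_camera(n)[:,:,::-1]; cv2.imwrite(f"pics/{n}9.png",im); q=proj(c,p); u,v=np.round(q).astype(int)
    out.append(cv2.resize(im[v-60:v+60,u-62:u+62],None,fx=3.2,fy=4.8,interpolation=cv2.INTER_CUBIC))
cv2.imwrite("pics/m3.png",np.hstack(out))
c=env.get_calibration("side")
E
```

```text
[ 0.53954507 -0.05137532  0.20360949]
```

View pics/m3.png

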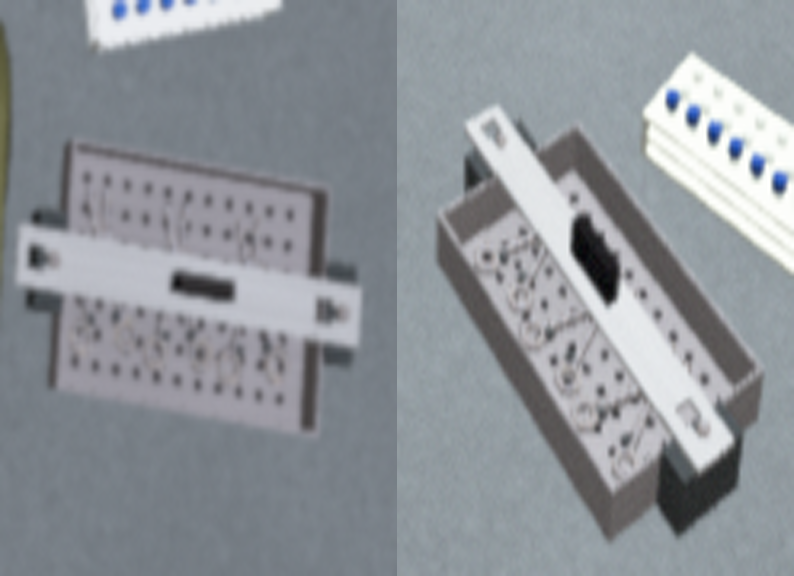

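Both studs now sit in the slots. I check the exact travel, the clamps under the bar and the seating from above with the wrist camera.

Request:
send_rows(
  plan=[
    [40, 0, 0, 0, 0, 0, -0.139],
    [40, 0, 0, 0, 0, 0, -0.139],
    [40, 0, 0, 0, 0, 0, -0.139],
    [40, 0, 0, 0, 0, 0, -0.139],
    [40, 0, 0, 0, 0, 0, -0.139],
    [40, 0, 0, 0, 0, 0, -0.139],
    [40, 0, 0, 0, 0, 0, -0.139],
    [40, 0, 0, 0, 0, 0, -0.139],
    [40, 0, 0, 0, 0, 0, -0.139],
    [40, 0, 0, 0, 0, 0, -0.139],
    [40, 0, 0, 0, 0, 0, -0.139],
    [40, 0, 0, 0, 0, 0, -0.139],
  ],
)

```text
time_s: 57.05
tool_pos: [0.5392, -0.0551, 0.2029]
tool_rot: [-180.0, 0.0, 179.9]
force: [-0.4, 0.5, -0.5]
grip_width: 0.04
```

Request:
send_rows(
  plan=[
    [40, -13, -38, -4, 0, 0, 0],
    [40, -13, -38, -4, 0, 0, 0],
    [40, -13, -38, -4, 0, 0, 0],
    [40, -13, -38, -4, 0, 0, 0],
    [40, -13, -38, -4, 0, 0, 0],
    [40, -13, -38, -4, 0, 0, 0],
    [40, -13, -38, -4, 0, 0, 0],
    [40, -13, -40, -4, 0, 0, 0],
    [40, 0, 0, 0, 0, 0, 0],
    [40, 0, 0, 0, 0, 0, 0],
    [40, 0, 0, 0, 0, 0, 0],
  ],
)

```text
time_s: 58.15
tool_pos: [0.6421, -0.3589, 0.2347]
tool_rot: [180.0, -0.0, 179.8]
force: [-0.1, -0.2, 1.0]
grip_width: 0.0397
```

```bash
python3 - <<'E'
from h import *
print(env.get_obs()["tool_pos"],env.get_obs()["tool_rot"])
c=env.get_calibration("wrist"); im=env.read_camera("wrist")[:,:,::-1].copy(); print(c["extrinsics"][:3,3])
# tray-aligned warp at bar-top z=.046; 2400 px/m, column along tray -y
a=np.radians(-5.68); ex=np.array([np.cos(a),np.sin(a)]);ey=np.array([-np.sin(a),np.cos(a)]);o=np.array([.5083,-.3673])
def W(x,y): return proj(c,[*(o+ex*x+ey*y),.046])
s=np.float32([W(.1,.165),W(.1,-.165),W(-.1,-.165),W(-.1,.165)]);k=2400
d=np.float32([[0,0],[.33*k,0],[.33*k,.2*k],[0,.2*k]])
cv2.imwrite("pics/w10.png",cv2.warpPerspective(im,cv2.getPerspectiveTransform(s,d),(792,480),flags=cv2.INTER_CUBIC))
E
```

```text
[ 0.6421498  -0.3589221   0.23466545] [ 1.79952775e+02 -2.09340853e-03  1.79805077e+02]
[ 0.57722858 -0.35877242  0.39728239]
```

View pics/w10.png

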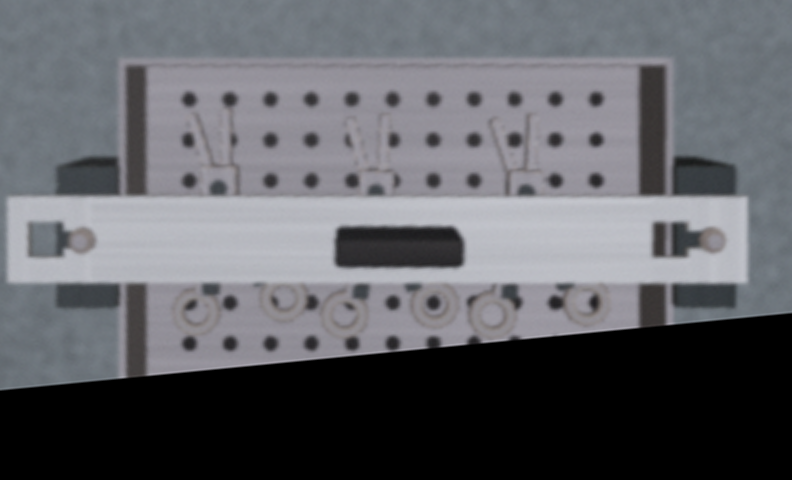

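Bar ends at columns 8 and 748, with the stud heads (parallax-corrected) at about 86 and 707. That is 32.5 mm and 17 mm from the ends, against 32 and 16 mm when home. The three open clamps are flat in the tray and clear of the walls. I hand in.

```bash
python3 -c "
from cell import env
print(env.sign_off())"
```

```text
the job is handed in; nothing more can be done
None
```

I sorted all six clamps and locked the retaining bar on the steel tray, then handed the job in at about 58 s of the 210 s allowed; the sign-off gave no verdict.

- **Clamps:** The three open ones lie in the steel tray and the three ratcheted-shut ones in the white bin. The wrist-camera pictures show them flat, with their jaws as I found them. In the last tray picture the bar covers the middles of the three clamps.
- **Bar:** Its keyholes went down over both studs with no notable contact force. It then slid about 15–16 mm and stopped against a rising push of up to 14 N. The last picture has both stud heads in their slots, 32.5 mm and 17 mm from the bar ends; fully home would be 32 mm and 16 mm. That differs by about the measuring error of 1 mm.
- **Bystanders:** I never moved the gripper near the tip box, the tube rack or the pipette. The later pictures show the rack where it started; I did not re-measure the tip box or the pipette.
- **Disagreements:** The network's clamp outlines in the top camera drifted by several pixels. Wrist pictures taken before two of the grasps showed no clamp had moved. A first blob search for the studs locked onto ledge edges, so I used the pixel peaks instead, which matched the wrist measurement.

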